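Key the spice box's snap latch and hold it drawn back

ROBOT

A 6-joint arm with a two-finger parallel gripper is mounted at the origin on the work surface. World frame = base frame: x ahead of the robot, y to its left, z up, the work surface at z = 0. Lengths are in mm, angles in rad, forces in N, time in s.
With the tool pointing down it reaches from about 400 to 925 mm from the base axis. Payload 12.5 kg.
Tool frame: the origin (TCP) lies at the very end of the fingers, on their centre line; the grasp point (between the pads) lies 19 mm behind it; y points along the fingers, z is the direction in which the jaws open and shut, and the axes are right-handed (so a half turn about y gives the same grasp; the last joint's range is limited). The gripper opens to 95 mm and grips with 3 to 60 N. Pads are 20 mm wide; open, the fingers measure 119 mm over their backs; the gripper's body (75 mm by 180 mm) begins 59 mm behind the grasp point.
Start: joints at [-1.367, 0.491, 1.559, -0, 1.092, -0.106], TCP at [190.566, -595.26, 186.461] pointing down, gripper open.
Joint ranges: [-3.1, 3.1], [-0.84, 2.19], [0.05, 2.79], [-1.13, 4.28], [0.06, 2.93], [-2.69, 2.69]. Speed limits (rad/s): [2.22, 2.22, 2.79, 3.14, 3.14, 3.14].

INTERFACE

Orientations are given as [roll, pitch, yaw] about the fixed x, y, z axes, in that order (R = Rz(yaw) Ry(pitch) Rx(roll)).
In Python, from cell import env, optics gives the robot as it stands.
- The arm moves only by the tool drive_tool, never from a script. Its argument "steps" is a list of rows, each an object with "slide": the shift along the tool's x, y, z in m, a list of three; "dr": the turn, a rotation vector about the tool's x, y, z in rad, a list of three; "fingers": the finger opening in m, from 0 to 0.0951. A call has 1 to 5 rows; each row is the pose to reach, as a shift and turn from the pose commanded when the call began, along the tool's axes at that moment; what a row does not reach only later rows make up. A row lasts 1/12 s, in which the tool goes at most 41.7 mm and 7.16 degrees, less where a joint would pass 70% of its speed; a pose out of reach is approached as far as the arm can. A call with a gripper value outside its range is refused whole. The fingers move at their own pace and stop on an object; the grip force is fixed at half the most. Time passes only in rows, so rows that repeat a pose let the fingers close. It gives the time, the measured TCP pose, the force and the opening at its end, in the units of the state.
- env.state(): the state, without advancing time (a new reading comes with each control period).
- optics.read_camera(name): name is "scene" or "top"; returns the picture (420x560x3 uint8, red, green, blue); there is no depth.
- optics.camera_model(name): a dict with "mtx" (3x3 intrinsics, pixels), "R" (3x3) and "t" (3): a world point X has camera coordinates R X + t. Camera axes: x right, y down, z forward; pixel columns grow to the right and rows downward; lengths in mm; the calibration is good to about 2 mm. A picture is of the moment at which its call begins. camera_model takes no time and is no camera call.
- env.job_done(): hands the job in, once; it reports no verdict.
The state is a dict: "t": time; "joints": joint angles; "qvel": joint speeds; "tau": joint torques, N m; "eef_pos": TCP position; "tcp_rot": TCP orientation; "ft_force": force on the tool from outside, world axes, zero at the start; "moment": the same for the moment, N m; "opening": opening from 0.0 (shut) to 1.0 (fully open).
Only numpy, scipy, OpenCV 4.12 (cv2) and the standard library are available. Lean on these libraries where they do the work, as an engineer would, in place of code of your own. Each camera call takes 0.05 s, during which the arm holds its last target.

TASK

Take the key with the square bow out of its slit in the black key block and slide it into the keyhole on the lid of the steel box until it is fully home, rocking it a little where the sticky pins catch. Then turn it a quarter clockwise to its stop, against the spring of the snap latch, and finish while still gripping the key and holding it turned, so that the latch stays drawn back. Leave the round-bowed key, the jars, the pepper mill, the measuring cup and the spoon in their places.

Things in the scene. Friction and masses are not known exactly. Their poses are not given: they have to be found in the camera images.
- key: The key to use: grey square bow 9 mm thick (its x), 28 mm wide (y), 30 mm high on a steel blade; 25 to 50 g. Origin: centre of the bow's underside (the shoulder); z up through the bow, blade towards -z. The same either way round (half turn about z). It stands upright, blade in a slit of the key block, shoulder on the block's top, the bow clear above it.
- key_tip (a point): Tip of the blade, 28.6 mm below the shoulder on the key's axis. Under the shoulder comes a round neck 3.5 mm in diameter and 8 mm long, then the flat blade, 3.4 mm thick (key's x) and 10 mm wide (key's y), notched on both edges, tapering over the last 6 mm to 3 mm wide.
- key_block: Black silicone block 44 x 120 x 36 mm (x, y, z), fixed in the drawer; origin at the centre of its underside, 20 mm above the worktop. Two slits, 27 mm either side of its middle along y, each 5.4 mm (x) by 13 mm (y) and 32 mm deep, hold the two keys, broad sides facing the block's x; which key is in which slit varies.
- spare_key: Another lock's key, to be left in its slit: similar blade and same material, but a round bow 27 mm in diameter, 9 mm thick. Origin and axes as for the key.
- steel_box: Lockable steel box 110 x 140 mm (x, y), 62 mm high to the lid's top, fixed in the open drawer; origin at the centre of its underside, 20 mm above the worktop; its latch side faces -x. A lock case 42 x 44 mm stands 18 mm above the lid near that side. The drawer's front and sides are at most 102 mm above the worktop.
- lock_face (a point): Centre of the keyhole's mouth in the flat lock face (top of a 33 mm round collar), 20 mm to -x of the box's middle, 80 mm above its underside. The key goes straight down. Keyhole 4.4 mm along the box's x, 12 mm along its y, 2.5 mm chamfer all round: the key enters with its x along the box's x. Fully home the shoulder rests on the face, the key's origin at this point.
- lock_pins (a point): Upper pair of sprung, sticky pins, hidden 13 mm below the lock face; another pair is 6.5 mm deeper. They press on the blade's edges and catch while the shoulder is still 12 to 9 mm, and again 6 to 1 mm, above the face; straight in takes up to 16 N, but about 7 N while rocking the key 3 or 4 degrees about the vertical. The key binds if turned over 3 mm short of home; it is captive once turned.
- lock_plug (a joint): The lock's plug: 0 with the keyhole along the box's y (sprung back there), growing as the key turns clockwise seen from above, to a stop at 1.57 rad. Its spring needs 0.03 N m to start and 0.065 N m at the stop and turns the key back if it is let go. The key has up to 0.25 rad of play in the plug, so the hand turns that much further than the plug.
- lock_latch (a joint): Brass snap-latch tongue at the front of the lock case, driven by the plug: 0 standing out through the wire staple, growing as it is drawn back (m), 0.0083 with the plug at its stop; clear of the staple from 0.0061 on.
- jar0: Stubby glass jar with a bamboo lid, 59 mm in diameter, 60 mm high, in a pocket of the black tray at the far end of the drawer; origin at the centre of its underside.
- jar1: Another such jar.
- jar2: Another such jar.
- jar3: Another such jar.
- mill: Stainless pepper mill with a brass tip, 164 mm long, 44 mm thick, lying in its pocket of the tray; origin on its underside at mid length.
- cup: Clear acrylic measuring cup, 68 mm in diameter, 75 mm high, in its pocket of the tray; origin at the centre of its underside.
- spoon: Short steel measuring spoon, 113 mm long, 30 mm wide, 12 mm high, lying on the drawer's floor between box and key block; origin on its underside near mid length, bowl towards its +x.

How it is judged (in metres and radians):
On the way, in this order (a step that is already met when the one before it is completed fails the run):
1. the key is gripped and lifted out of its slit (contact force between the fingers and key above 0.5 N and z of key in the frame of key_block above 0.07 m), for 0.1 s.
2. the key is fully home in the lock (shoulder within 3 mm of the face), not yet turned (z of key in the frame of steel_box below 0.083 m and horizontal distance between key and lock_face below 0.003 m and value of joint lock_plug below 0.4 rad), for 0.1 s.
At the end, for the whole second after the job is handed in: The key is fully home (shoulder within 3 mm of lock face and axis, upright within 0.15 rad), the plug turned at least 1.2 rad, the latch drawn back at least 6.1 mm, and the gripper still grips the key (over 1 N) with the key bearing on the lock (value of joint lock_plug above 1.2 rad and value of joint lock_latch above 0.0061 m and z of key in the frame of steel_box below 0.083 m and horizontal distance between key and lock_face below 0.003 m and angle between key's own z axis and vertical below 0.15 rad and contact force between the fingers and key above 1 N and contact force between key and steel_box above 0.5 N); the arm keeps its last pose, push and grip.
It fails at once if a bystander is shifted by more than 30 mm (the round-bowed key, a jar, the mill, the cup or the spoon) (distance of any of spare_key, jar0, jar1, jar2, jar3, mill, cup, spoon from where it was at the start of the episode above 0.03 m).
It also fails if it takes over 61 s, if anything falls off the work surface, if the arm or the gripper's body presses on something with over 40 N, if the wrist force passes 120 N, or if a joint passes its speed limit or range.

## Working session

There is one attempt and no reset: what is moved stays moved. The work goes in short steps, Python scripts to look and compute and a tool call to move; the robot and the scene stay as the last step left them, time stands still between calls to the robot, and variables do not carry over. Pictures are saved under pics/ and viewed, and the job is handed in when it is done.

Besides the shell and the picture viewer there is one more tool, called after ">>>" as name(argument=value, ...) on one line, values as JSON. drive_tool: Moves the arm, as the interface text tells. Its arguments: {"type":"object","properties":{"steps":{"type":"array","items":{"type":"object","properties":{"slide":{"type":"array","items":{"type":"number"}},"dr":{"type":"array","items":{"type":"number"}},"fingers":{"type":"number"}}}}},"required":["steps"]}

```bash
mkdir -p pics; ls; python3 - <<'E'
from cell import env, optics
import cv2
print(env.state())
for n in ("scene","top"):
    im=optics.read_camera(n); cv2.imwrite(f"pics/{n}0.png",im[:,:,::-1])
    m=optics.camera_model(n); print(n,m)
E
```

```text
pics
{'t': 0.0, 'joints': array([-1.36661316e+00,  4.91571612e-01,  1.55949204e+00,  2.18888955e-05,
        1.09168527e+00, -1.05577276e-01]), 'qvel': array([ 0.00175448, -0.00278809,  0.00154699, -0.00098094, -0.00020275,
       -0.002656  ]), 'tau': array([ 1.50562708e-03, -6.12649369e+01, -2.58187670e+01,  6.93025533e-02,
        4.81435668e-02, -8.78623246e-05]), 'eef_pos': array([ 190.50009487, -594.95273266,  185.83961462]), 'tcp_rot': array([-1.57194411e+00,  1.41153208e-04, -2.83184239e+00]), 'ft_force': array([-0.88388442, -0.07015417, -0.18480982]), 'moment': array([-2.75378862e-02, -1.60458737e-02, -4.98898934e-05]), 'opening': 1.0016642436394205}
scene {'mtx': array([[454.75556685,   0.        , 279.97498269],
       [  0.        , 454.75556685, 203.3078887 ],
       [  0.        ,   0.        ,   1.        ]]), 'R': array([[ 0.80258648,  0.59643638, -0.01088977],
       [ 0.31330176, -0.43698435, -0.84314096],
       [-0.5076386 ,  0.67328175, -0.5375823 ]]), 't': array([-488.85064428,  -98.60634833, 1180.27258418])}
top {'mtx': array([[463.04312525,   0.        , 276.35765732],
       [  0.        , 463.04312525, 206.67893702],
       [  0.        ,   0.        ,   1.        ]]), 'R': array([[ 0.02557159, -0.99936788,  0.02469683],
       [-0.98340857, -0.02958615, -0.17897555],
       [ 0.1795931 , -0.01971038, -0.9835435 ]]), 't': array([  15.36882042,  621.17764095, 1068.87289773])}
```

View pics/scene0.png

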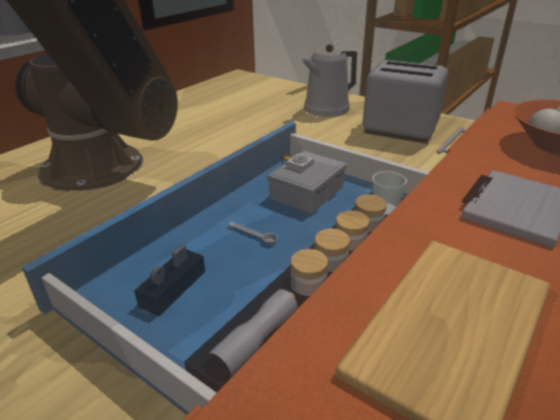

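View pics/top0.png

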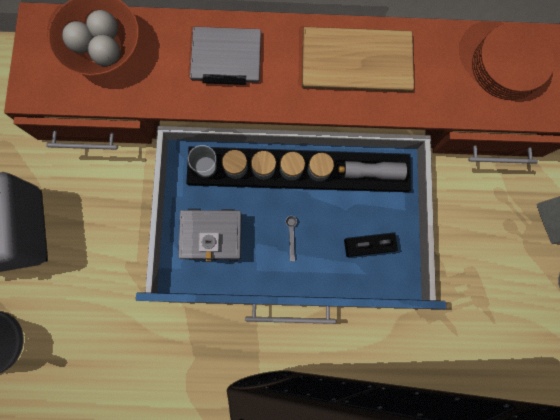

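```bash
cat > h.py <<'E'
import numpy as np, cv2
from cell import env, optics
def proj(n,X):
    m=optics.camera_model(n); X=np.atleast_2d(X).astype(float)
    c=X@m["R"].T+m["t"]; p=c@m["mtx"].T; return p[:,:2]/p[:,2:]
def back(n,uv,z):
    m=optics.camera_model(n); R,t=m["R"],m["t"]
    C=-R.T@t; d=R.T@np.linalg.solve(m["mtx"],[uv[0],uv[1],1.]); return C+d*(z-C[2])/d[2]
def crop(src,dst,x,y,w,h,k):
    im=cv2.imread(src)[y:y+h,x:x+w]; cv2.imwrite(dst,cv2.resize(im,None,fx=k,fy=k,interpolation=cv2.INTER_CUBIC))
def tri(uvs):
    A=[];b=[]
    for n,uv in uvs:
        m=optics.camera_model(n);P=m["mtx"]@np.c_[m["R"],m["t"]]
        for i in (0,1):
            r=P[i]-uv[i]*P[2]; A.append(r[:3]/100);b.append(-r[3]/100)
    s=np.linalg.lstsq(np.array(A),np.array(b),rcond=None); return s[0],s[1]
E
python3 - <<'E'
from h import *
crop("pics/top0.png","pics/c1.png",335,222,75,45,10)
crop("pics/top0.png","pics/c2.png",170,200,80,66,9)
crop("pics/scene0.png","pics/c3.png",130,240,80,70,8)
crop("pics/scene0.png","pics/c4.png",260,145,90,70,8)
E
```

```text
(no output)
```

View pics/c1.png

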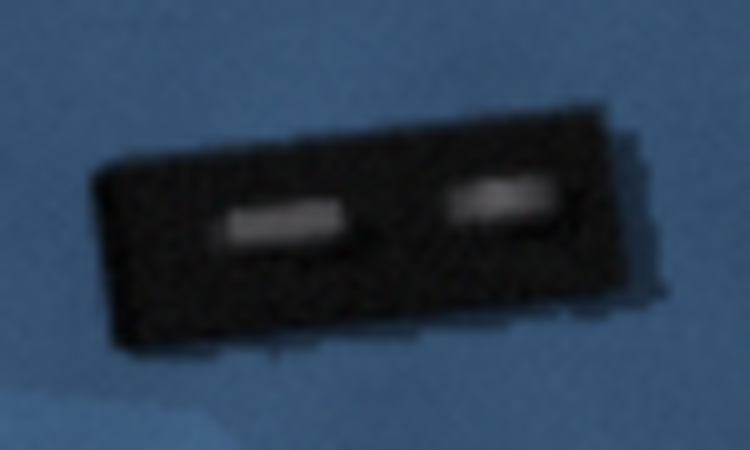

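View pics/c2.png

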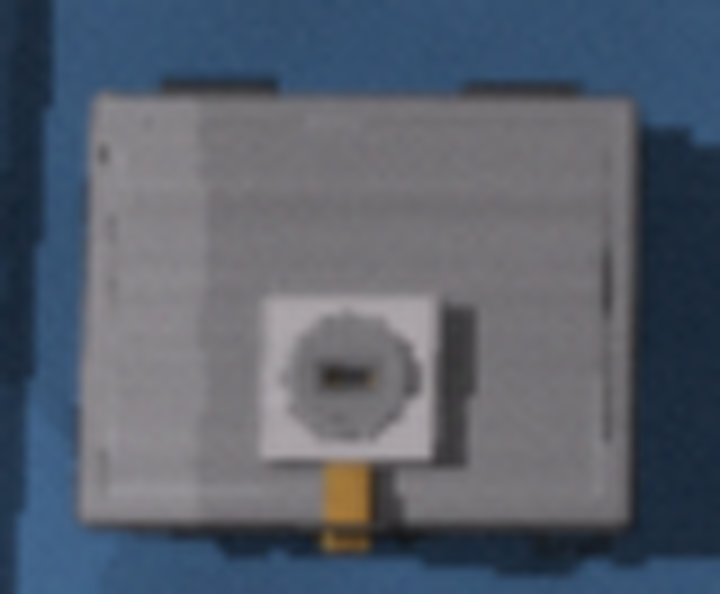

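View pics/c3.png

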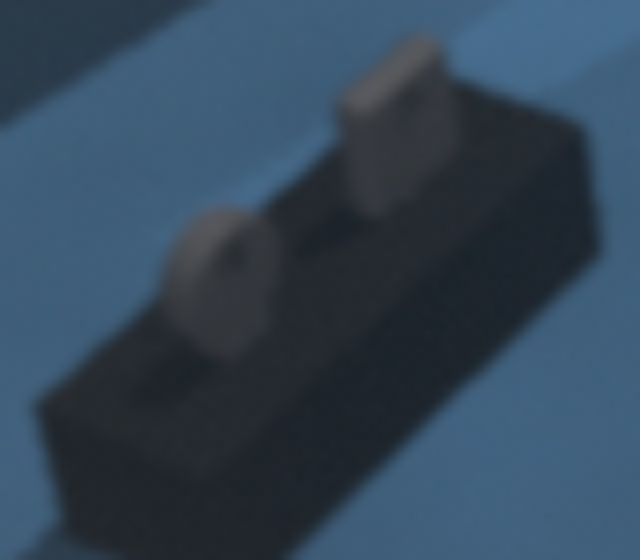

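View pics/c4.png

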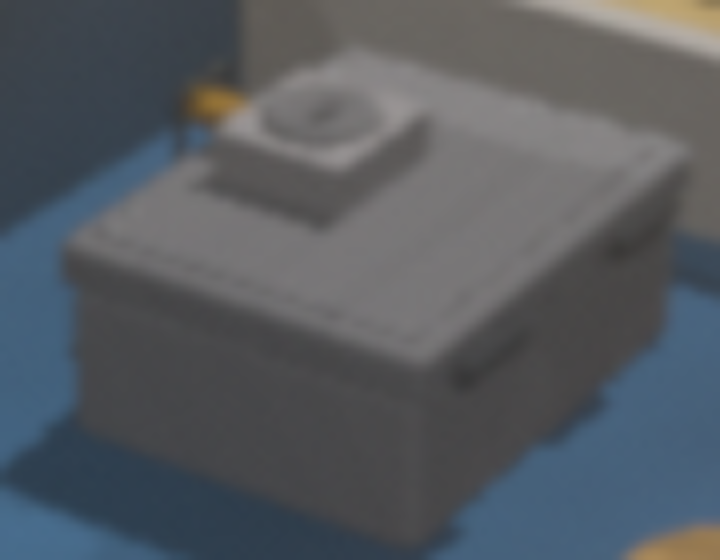

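```bash
python3 - <<'E'
from h import *
from scipy.optimize import least_squares
def px(p,ox,oy,k): return [(p[0]+.5)/k-.5+ox,(p[1]+.5)/k-.5+oy]
t=lambda *p:px(p,335,222,10)
s=lambda *p:px(p,130,240,8)
# block
loc=lambda x,y,z:np.array([x,y,z])
obs=[("top",t(97,165),(22,60,36)),("top",t(603,105),(22,-60,36)),("top",t(628,290),(-22,-60,36)),("top",t(118,348),(-22,60,36)),
("scene",s(38,405),(-22,-60,36)),("scene",s(585,128),(22,60,36)),("scene",s(200,475),(22,-60,36))]
def fit(obs,x0,z0):
    def T(v,l):
        c,s_=np.cos(v[2]),np.sin(v[2]); return np.array([v[0]+c*l[0]-s_*l[1],v[1]+s_*l[0]+c*l[1],z0+l[2]])
    f=lambda v:np.concatenate([proj(n,T(v,l))[0]-uv for n,uv,l in obs])
    r=least_squares(f,x0,x_scale=[1,1,.01],loss="soft_l1"); 
    print(r.x,np.round(r.fun.reshape(-1,2),2).tolist()); return r.x,lambda l:T(r.x,l)
c=back("top",t(362,227),56);print(c)
v,T=fit(obs,[c[0],c[1],0.1],20)
print("key shoulder",T((0,27,36)))
print("bow top from top cam",back("top",t(285,223),86))
# bow tri: top-face corners in scene
kobs=[("top",t(287,223),(0,0,30)),("top",t(228,228),(0,14,30)),("top",t(345,218),(0,-14,30)),("scene",s(340,98),(-4.5,-14,30)),("scene",s(420,32),(-4.5,14,30)),("scene",s(445,50),(4.5,14,30)),("scene",s(355,117),(4.5,-14,30))]
fit(kobs,[c[0],c[1]+27,.1],56)
b=lambda *p:px(p,170,200,9); q=lambda *p:px(p,260,145,8)
c=back("top",b(347,376),100);print("keyhole top",c)
cob=[("top",b(262,297),(21,22,80)),("top",b(438,297),(21,-22,80)),("top",b(434,462),(-21,-22,80)),("top",b(260,458),(-21,22,80)),("top",b(347,376),(0,0,80)),("scene",q(323,112),(0,0,80)),
 ]
fit(cob,[c[0],c[1],0],20)
bob=[("top",b(95,95),(75,70,62)),("top",b(634,97),(75,-70,62)),("top",b(630,525),(-35,-70,62)),("top",b(80,522),(-35,70,62)),("scene",q(65,240),(-35,-70,62)),("scene",q(425,360),(75,-70,62)),("scene",q(688,148),(75,70,62))]
fit(bob,[c[0],c[1],0],20)
E
```

```text
[ 535.48370375 -196.7383358    56.        ]
[ 5.35871679e+02 -2.00759916e+02  1.41111294e-01] [[2.27, -0.17], [0.58, 0.27], [1.01, -0.15], [2.78, -0.26], [-0.28, -1.46], [0.66, -1.61], [1.16, -0.77]]
key shoulder [ 532.07430625 -174.02828741   56.        ]
bow top from top cam [ 532.741526   -171.82118532   86.        ]
[ 5.33536505e+02 -1.75541548e+02  1.03897319e-01] [[1.38, -0.29], [1.36, -0.34], [1.5, -0.25], [-1.5, -0.31], [-0.0, -1.2], [1.04, -1.8], [0.84, -0.94]]
keyhole top [527.02488751 187.88034879 100.        ]
[5.26496468e+02 1.87265274e+02 2.47085994e-02] [[0.35, -0.13], [-0.02, -0.05], [-0.0, -0.12], [0.01, 0.27], [0.26, 0.24], [0.49, -1.32]]
[5.26792943e+02 1.86122256e+02 2.65666951e-02] [[0.66, 0.35], [0.29, 0.32], [0.12, -0.53], [0.62, -0.24], [0.57, -1.2], [-0.11, -1.38], [0.3, -1.63]]
```

```bash
cat >> h.py <<'E'
from scipy.spatial.transform import Rotation as Ro
def delta(pos,rpy):
    s=env.state(); R0=Ro.from_euler("xyz",s["tcp_rot"]); R1=Ro.from_euler("xyz",rpy)
    print("t",round(s["t"],2),"pos",np.round(s["eef_pos"],2),"rpy",np.round(s["tcp_rot"],4),"op",round(s["opening"],3),"f",np.round(s["ft_force"],1),"q",np.round(s["joints"],2))
    print("slide",np.round(R0.inv().apply(np.array(pos)-s["eef_pos"])/1000,4),"dr",np.round((R0.inv()*R1).as_rotvec(),4))
E
python3 -c "
from h import *
delta([533,-174,150],[-np.pi/2,0,0.13-np.pi/2])"
```

```text
t 0.1 pos [ 190.53 -595.    185.9 ] rpy [-1.5718e+00  1.0000e-04 -2.8318e+00] op 1.002 f [ 0.3  0.2 -0.3] q [-1.37  0.49  1.56  0.    1.09 -0.11]
slide [-0.4545  0.0363 -0.2965] dr [ 8.000e-04 -1.391e+00 -8.000e-04]
```

>>> drive_tool(steps=[{"slide": [-0.4545, 0, -0.2965], "dr": [0, -1.391, 0], "fingers": 0.06}, {"slide": [-0.4545, 0, -0.2965], "dr": [0, -1.391, 0], "fingers": 0.06}, {"slide": [-0.4545, 0, -0.2965], "dr": [0, -1.391, 0], "fingers": 0.06}, {"slide": [-0.4545, 0, -0.2965], "dr": [0, -1.391, 0], "fingers": 0.06}, {"slide": [-0.4545, 0, -0.2965], "dr": [0, -1.391, 0], "fingers": 0.06}])

```text
t: 0.52
eef_pos: [322.7, -431.9, 186.2]
tcp_rot: [-1.571, 0.0, -2.201]
ft_force: [1.3, -0.5, 0.5]
opening: 0.708
```

```bash
python3 -c "
from h import *
delta([533,-174,150],[-np.pi/2,0,0.13-np.pi/2])"
```

```text
t 0.52 pos [ 322.71 -431.89  186.21] rpy [-1.5712e+00  2.0000e-04 -2.2012e+00] op 0.708 f [ 1.3 -0.5  0.5] q [-1.05  0.37  1.77  0.    1.   -0.42]
slide [-0.3323  0.0363  0.0179] dr [ 3.000e-04 -7.604e-01 -3.000e-04]
```

>>> drive_tool(steps=[{"slide": [-0.332, 0, 0.018], "dr": [0, -0.76, 0], "fingers": 0.06}, {"slide": [-0.332, 0, 0.018], "dr": [0, -0.76, 0], "fingers": 0.06}, {"slide": [-0.332, 0, 0.018], "dr": [0, -0.76, 0], "fingers": 0.06}, {"slide": [-0.332, 0, 0.018], "dr": [0, -0.76, 0], "fingers": 0.06}, {"slide": [-0.332, 0, 0.018], "dr": [0, -0.76, 0], "fingers": 0.06}])

```text
t: 0.93
eef_pos: [455.6, -271.1, 186.4]
tcp_rot: [-1.571, 0.0, -1.576]
ft_force: [1.0, -0.1, 0.1]
opening: 0.631
```

```bash
python3 -c "
from h import *
delta([533,-174,150],[-np.pi/2,0,0.13-np.pi/2])"
```

```text
t 0.93 pos [ 455.55 -271.11  186.37] rpy [-1.5709e+00  1.0000e-04 -1.5758e+00] op 0.631 f [ 1.  -0.1  0.1] q [-0.66  0.36  1.79 -0.    0.99 -0.66]
slide [-0.0975  0.0364  0.077 ] dr [ 1.00e-04 -1.35e-01 -1.00e-04]
```

>>> drive_tool(steps=[{"slide": [-0.0975, 0.04, 0.077], "dr": [0, -0.135, 0], "fingers": 0.06}, {"slide": [-0.0975, 0.06, 0.077], "dr": [0, -0.135, 0], "fingers": 0.06}, {"slide": [-0.0975, 0.076, 0.077], "dr": [0, -0.135, 0], "fingers": 0.06}, {"slide": [-0.0975, 0.076, 0.077], "dr": [0, -0.135, 0], "fingers": 0.06}, {"slide": [-0.0975, 0.076, 0.077], "dr": [0, -0.135, 0], "fingers": 0.06}])

```text
t: 1.35
eef_pos: [532.8, -173.1, 107.1]
tcp_rot: [-1.575, 0.003, -1.444]
ft_force: [0.3, -0.5, 0.4]
opening: 0.633
```

```bash
python3 - <<'E'
from h import *
delta([533,-174,100],[-np.pi/2,0,0.13-np.pi/2])
for n in ("scene","top"): cv2.imwrite(f"pics/{n}1.png",optics.read_camera(n)[:,:,::-1]); print(proj(n,env.state()["eef_pos"]))
crop("pics/top1.png","pics/d1.png",320,190,120,90,6)
crop("pics/scene1.png","pics/d2.png",110,190,120,120,5)
E
```

```text
t 1.35 pos [ 532.84 -173.1   107.07] rpy [-1.575   0.0029 -1.4436] op 0.633 f [ 0.3 -0.5  0.4] q [-0.43  0.5   1.8   0.    0.85 -0.56]
slide [0.0009 0.0071 0.0001] dr [ 0.0042 -0.0028 -0.0029]
[[176.58583318 236.10295923]]
[[367.03900661 242.92472965]]
```

View pics/d1.png

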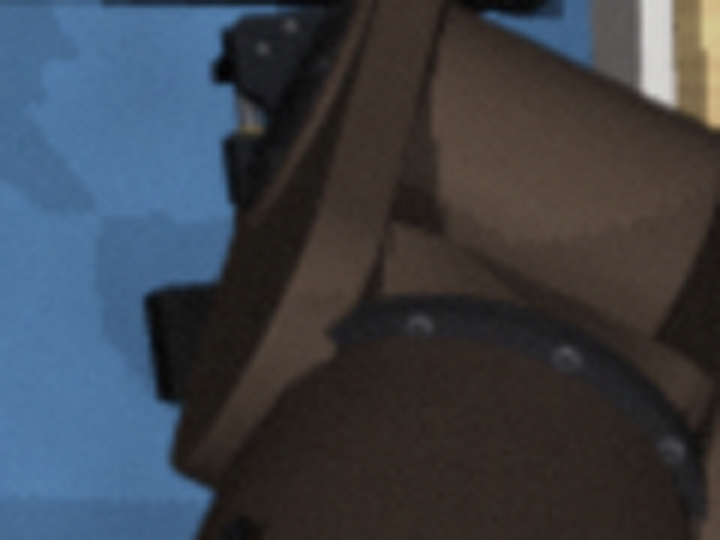

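View pics/d2.png

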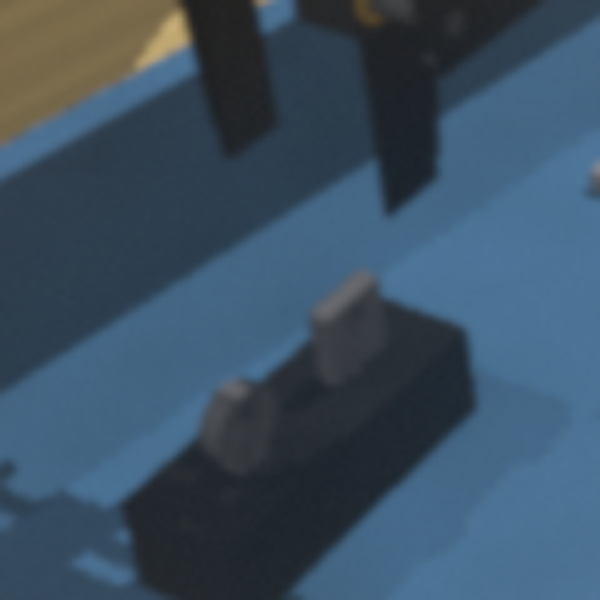

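```bash
python3 - <<'E'
from h import *
s=env.state(); R=Ro.from_euler("xyz",s["tcp_rot"]); g=s["opening"]*95.1/2
obs=[((10,0,-g),(235,157)),((-10,0,-g),(275,125)),((10,0,g+12),(388,215)),((-10,0,g+12),(437,177))]
for l,p in obs:
    u=proj("scene",s["eef_pos"]+R.apply(l))[0]; o=[(p[0]+.5)/5-.5+110,(p[1]+.5)/5-.5+190]; print(np.round(u,2),np.round(o,2),np.round(np.array(o)-u,2))
m=optics.camera_model("scene"); print("C",-m["R"].T@m["t"])
m=optics.camera_model("top"); print("C",-m["R"].T@m["t"])
E
```

```text
[157.48 233.77] [156.6 221. ] [ -0.88 -12.77]
[165.8  227.46] [164.6 214.6] [ -1.2  -12.86]
[192.67 247.02] [187.2 232.6] [ -5.47 -14.42]
[200.63 240.17] [197. 225.] [ -3.63 -15.17]
C [1022.39038665 -546.1771172   546.03112663]
C [ 418.51621142   54.80525513 1162.07904144]
```

```bash
python3 - <<'E'
from h import *
s=env.state(); print(s["eef_pos"],s["t"])
im=optics.read_camera("scene")[:,:,::-1].copy(); cv2.imwrite("pics/scene2.png",im)
crop("pics/scene2.png","pics/e1.png",130,170,90,80,8)
print(np.round(proj("scene",s["eef_pos"]),1))
E
```

```text
[ 532.57805085 -175.96334946  109.96413503] 1.45
[[175.9 235.9]]
```

View pics/e1.png

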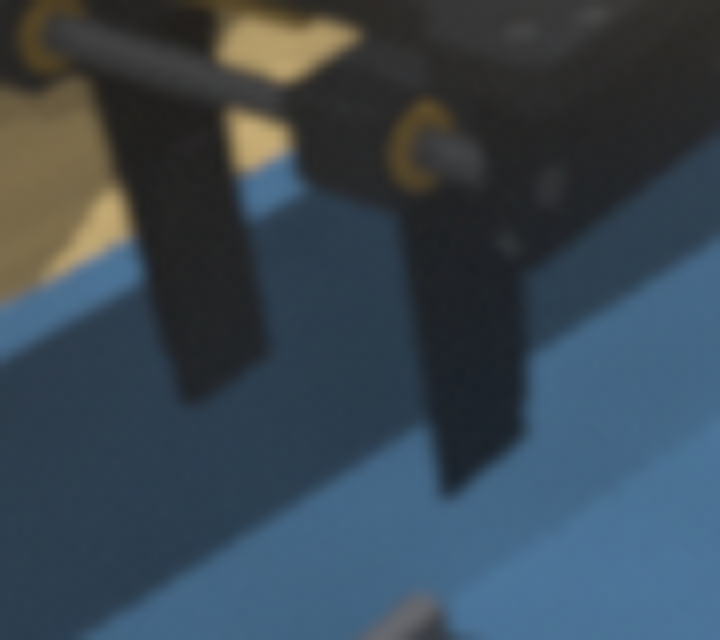

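```bash
python3 - <<'E'
from h import *
s=env.state(); R=Ro.from_euler("xyz",s["tcp_rot"]); P=lambda *l:np.round(proj("scene",s["eef_pos"]+R.apply(l))[0],1)
print(s["tcp_rot"],s["opening"])
for n in("scene","top"):
  print(n,"body bottom corners",[np.round(proj(n,s["eef_pos"]+R.apply((a,-78,b)))[0],1).tolist() for a in(-37.5,37.5) for b in(-90,90)])
  for h in (0,-10,-20,-28): print(h,[np.round(proj(n,s["eef_pos"]+R.apply((a,h,b)))[0],1).tolist() for a,b in((10,-30.1),(-10,-30.1),(10,42),(-10,42))])
# start-frame arm check: base and flange
print(proj("scene",[0,0,0]),proj("top",[190.5,-595,186]))
E
```

```text
[-1.57091547e+00 -1.74277173e-04 -1.44660119e+00] 0.628784213095346
scene body bottom corners [[142.1, 170.5], [231.7, 197.8], [107.3, 190.9], [200.6, 223.1]]
0 [[157.0, 233.6], [165.4, 227.3], [192.2, 246.9], [200.2, 240.0]]
-10 [[156.1, 228.6], [164.5, 222.4], [191.4, 241.7], [199.5, 234.9]]
-20 [[155.1, 223.5], [163.6, 217.3], [190.7, 236.5], [198.8, 229.8]]
-28 [[154.3, 219.4], [162.9, 213.2], [190.1, 232.3], [198.3, 225.6]]
top body bottom corners [[363.6, 283.7], [352.6, 199.3], [399.0, 280.1], [386.9, 196.1]]
0 [[373.6, 255.6], [364.9, 256.4], [369.3, 224.4], [360.8, 225.2]]
-10 [[374.6, 255.3], [365.8, 256.1], [370.3, 223.7], [361.6, 224.6]]
-20 [[375.6, 254.9], [366.8, 255.8], [371.3, 223.1], [362.6, 223.9]]
-28 [[376.5, 254.6], [367.6, 255.5], [372.1, 222.6], [363.3, 223.4]]
[[ 91.62226245 165.31515174]] [[584.16283427 414.45670467]]
```

View pics/scene2.png

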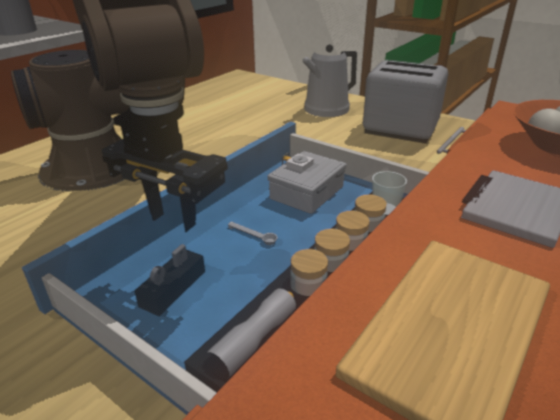

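View pics/top1.png

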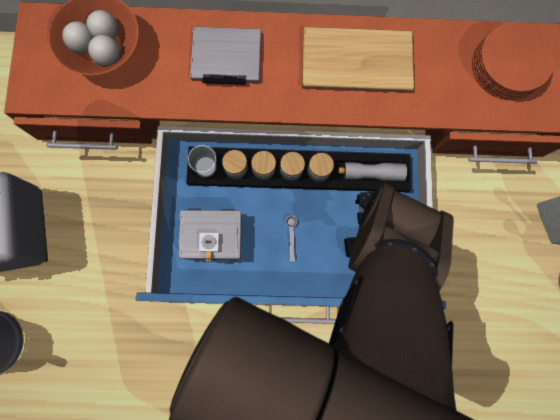

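>>> drive_tool(steps=[{"slide": [0, 0.02, 0], "dr": [0, 0, 0], "fingers": 0.06}, {"slide": [0, 0.04, 0], "dr": [0, 0, 0], "fingers": 0.06}, {"slide": [0, 0.045, 0], "dr": [0, 0, 0], "fingers": 0.06}, {"slide": [0, 0.045, 0], "dr": [0, 0, 0], "fingers": 0.06}, {"slide": [0, 0.045, 0], "dr": [0, 0, 0], "fingers": 0.06}])

```text
t: 1.92
eef_pos: [532.9, -177.3, 66.5]
tcp_rot: [-1.57, -0.001, -1.448]
ft_force: [0.1, -0.8, -0.2]
opening: 0.626
```

```bash
python3 - <<'E'
from h import *
im=optics.read_camera("scene")[:,:,::-1].copy(); cv2.imwrite("pics/scene3.png",im)
delta([533,-174,59],[-np.pi/2,0,0.13-np.pi/2])
crop("pics/scene3.png","pics/e2.png",120,200,100,75,8)
E
```

```text
t 1.97 pos [ 533.07 -177.15   66.73] rpy [-1.5694e+00 -1.0000e-03 -1.4476e+00] op 0.633 f [ 1.4 -0.5  1. ] q [-0.44  0.55  1.84 -0.    0.75 -0.56]
slide [-0.0031  0.0077  0.0003] dr [-0.0014 -0.0068  0.001 ]
```

View pics/e2.png

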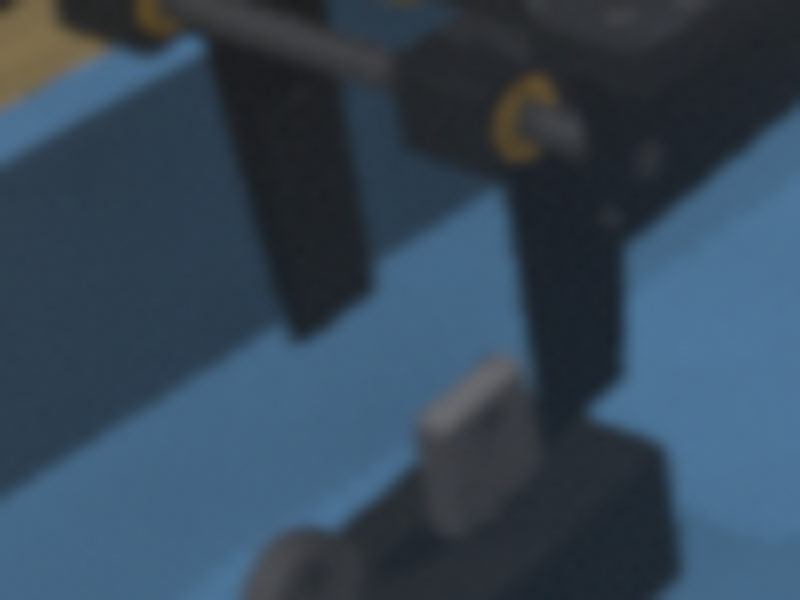

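```bash
python3 - <<'E'
from h import *
s=env.state(); R=Ro.from_euler("xyz",s["tcp_rot"])
for z in(55,66.7,80,95):
  print(z,[np.round(back("scene",[(p[0]+.5)/8-.5+120,(p[1]+.5)/8-.5+200],z)[:2],1).tolist() for p in((300,340),(372,285),(620,378))])
print([np.round((s["eef_pos"]+R.apply(l))[:2],1).tolist() for l in((10,0,-30.1),(-10,0,-30.1),(-10,0,42))])
print("e1 z110",[np.round(back("scene",[(p[0]+.5)/8-.5+130,(p[1]+.5)/8-.5+170],110)[:2],1).tolist() for p in((190,405),(268,350),(525,430),(445,495))])
im=optics.read_camera("top")[:,:,::-1]; cv2.imwrite("pics/top3.png",im); crop("pics/top3.png","pics/e3.png",325,185,100,75,8)
E
```

```text
55 [[457.4, -161.7], [454.7, -138.4], [525.2, -129.7]]
66.7 [[470.8, -170.9], [468.2, -148.1], [537.0, -139.6]]
80 [[486.1, -181.3], [483.6, -159.2], [550.5, -150.9]]
95 [[503.4, -193.1], [500.9, -171.6], [565.7, -163.6]]
[[504.4, -190.8], [502.0, -170.9], [573.5, -162.1]]
e1 z110 [[467.9, -167.9], [465.2, -144.0], [532.4, -132.8], [535.8, -158.8]]
```

View pics/e3.png

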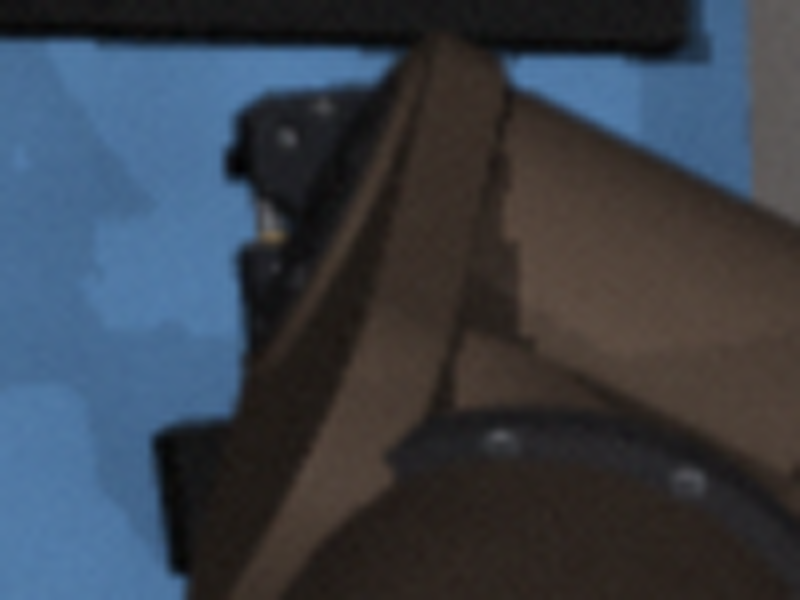

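>>> drive_tool(steps=[{"slide": [0, 0.01, 0], "dr": [0, 0, 0], "fingers": 0.06}, {"slide": [0, 0.015, 0], "dr": [0, 0, 0], "fingers": 0.06}, {"slide": [0, 0.015, 0], "dr": [0, 0, 0], "fingers": 0.06}, {"slide": [0, 0.015, 0], "dr": [0, 0, 0], "fingers": 0.06}])

```text
t: 2.35
eef_pos: [532.6, -176.2, 50.0]
tcp_rot: [-1.572, 0.0, -1.447]
ft_force: [-0.2, 0.4, -0.5]
opening: 0.633
```

```bash
python3 - <<'E'
from h import *
im=optics.read_camera("scene")[:,:,::-1].copy(); cv2.imwrite("pics/scene4.png",im)
delta([533,-174,59],[-np.pi/2,0,0.13-np.pi/2])
crop("pics/scene4.png","pics/e4.png",130,210,80,75,10)
im=cv2.imread("pics/e4.png"); cv2.imwrite("pics/e4.png",cv2.convertScaleAbs(im[:600],alpha=2,beta=-20))
E
```

```text
t 2.4 pos [ 532.72 -176.32   50.29] rpy [-1.5711e+00  1.0000e-04 -1.4468e+00] op 0.634 f [ 0.6 -0.3 -0. ] q [-0.44  0.58  1.85 -0.    0.72 -0.56]
slide [-0.0023 -0.0087  0.0006] dr [ 0.0003 -0.006  -0.0001]
```

View pics/e4.png

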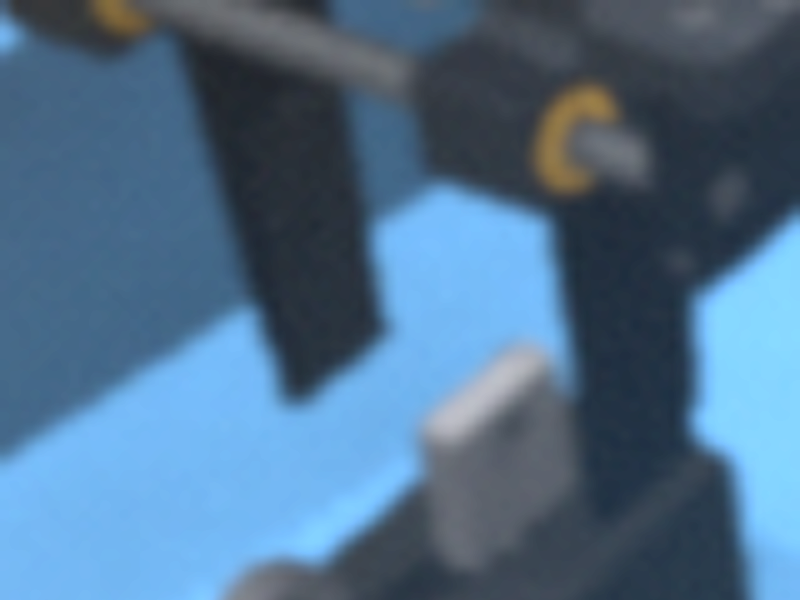

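```bash
python3 - <<'E'
from h import *
from scipy.optimize import least_squares
s=env.state(); R=Ro.from_euler("xyz",s["tcp_rot"])
g=s["opening"]*95.1/2
P=[(290,403),(385,328),(690,442),(603,522)]
obs=np.array([[(p[0]+.5)/10-.5+130,(p[1]+.5)/10-.5+210] for p in P])+[.5,-1.3]
def f(v,full=False):
    o=v[3] if len(v)>3 else 42
    L=[(10,0,-g),(-10,0,-g),(-10,0,o),(10,0,o)]
    return np.concatenate([proj("scene",s["eef_pos"]+v[:3]+R.apply(l))[0] for l in L])-obs.ravel()
for x0 in ([0,0,0],[0,0,0,40]):
    r=least_squares(f,x0); print(r.x,np.round(r.fun,2))
r=least_squares(lambda v:f(np.r_[0,0,v]),[0,40]); print(r.x,np.round(r.fun,2))
print(np.round(proj("scene",[533,-174,86]),1))
E
```

```text
[-46.26962152  31.36416608  -9.36579719] [ 0.73 -1.04 -1.29  0.53 -0.51  1.07  1.01 -0.55]
[ 67.0429077  -47.67961885  91.24450285  26.4694339 ] [ 0.14 -0.18 -0.03 -0.09  0.09  0.16 -0.19  0.11]
[30.94303537 34.38364648] [ 1.02 -0.64 -0.36  0.41 -0.46  0.59  0.42 -0.48]
[[179.  247.1]]
```

>>> drive_tool(steps=[{"slide": [0, -0.012, 0], "dr": [0, 0, 0], "fingers": 0.06}, {"slide": [0, -0.012, 0], "dr": [0, 0, 0], "fingers": 0.06}, {"slide": [0, -0.012, 0], "dr": [0, 0, 0], "fingers": 0.03}, {"slide": [0, -0.012, 0], "dr": [0, 0, 0], "fingers": 0.02}, {"slide": [0, -0.012, 0], "dr": [0, 0, 0], "fingers": 0.016}])

```text
t: 2.82
eef_pos: [532.6, -176.3, 62.1]
tcp_rot: [-1.571, 0.0, -1.447]
ft_force: [0.4, -0.0, 0.4]
opening: 0.476
```

>>> drive_tool(steps=[{"slide": [0, 0, 0], "dr": [0, 0, 0], "fingers": 0.016}, {"slide": [0, 0, 0], "dr": [0, 0, 0], "fingers": 0.016}, {"slide": [0, 0, 0], "dr": [0, 0, 0], "fingers": 0.016}])

```text
t: 3.07
eef_pos: [532.7, -176.4, 62.3]
tcp_rot: [-1.571, 0.0, -1.447]
ft_force: [0.1, -0.0, -0.6]
opening: 0.267
```

```bash
python3 - <<'E'
from h import *
im=optics.read_camera("scene")[:,:,::-1].copy(); cv2.imwrite("pics/scene5.png",im)
delta([533,-174,59],[-np.pi/2,0,0.13-np.pi/2])
crop("pics/scene5.png","pics/e5.png",130,210,80,60,10)
im=cv2.imread("pics/e5.png"); cv2.imwrite("pics/e5.png",cv2.convertScaleAbs(im[:600],alpha=2,beta=-20))
E
```

```text
t 3.12 pos [ 532.69 -176.33   62.29] rpy [-1.571   0.     -1.4468] op 0.222 f [ 0.1 -1.   0. ] q [-0.44  0.56  1.84 -0.    0.74 -0.56]
slide [-0.0023  0.0033  0.0006] dr [ 0.0002 -0.006  -0.    ]
```

View pics/e5.png

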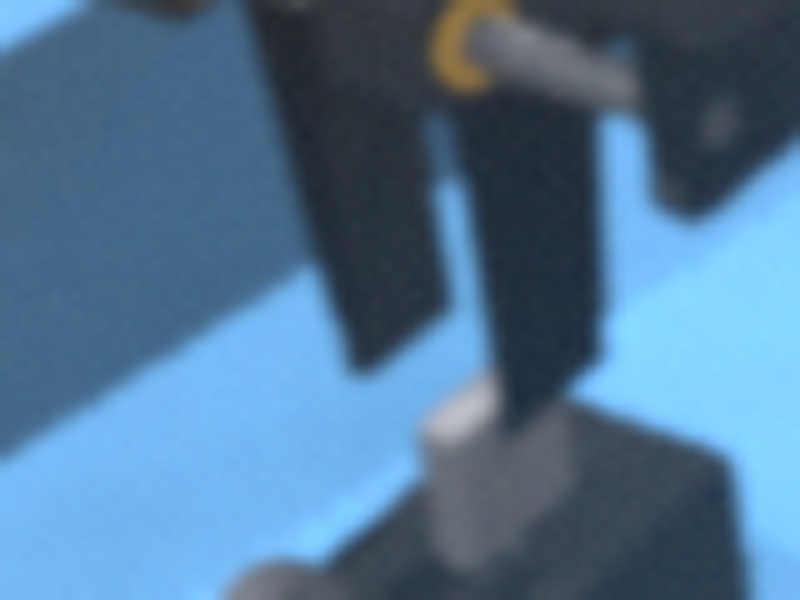

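>>> drive_tool(steps=[{"slide": [0, 0, 0], "dr": [0, 0, 0], "fingers": 0.025}, {"slide": [0, 0.002, 0], "dr": [0, 0, 0], "fingers": 0.025}, {"slide": [0, 0.004, 0], "dr": [0, 0, 0], "fingers": 0.025}, {"slide": [0, 0.006, 0], "dr": [0, 0, 0], "fingers": 0.025}, {"slide": [0, 0.0075, 0], "dr": [0, 0, 0], "fingers": 0.025}])

```text
t: 3.53
eef_pos: [532.7, -176.3, 54.6]
tcp_rot: [-1.571, 0.0, -1.447]
ft_force: [-0.3, -0.5, 0.0]
opening: 0.264
```

>>> drive_tool(steps=[{"slide": [0, 0.001, 0], "dr": [0, 0, 0], "fingers": 0.025}, {"slide": [0, 0.002, 0], "dr": [0, 0, 0], "fingers": 0.025}])

```text
t: 3.7
eef_pos: [532.7, -176.3, 52.7]
tcp_rot: [-1.571, 0.0, -1.447]
ft_force: [0.3, -0.1, -1.0]
opening: 0.261
```

>>> drive_tool(steps=[{"slide": [0, 0.002, 0], "dr": [0, 0, 0], "fingers": 0.025}, {"slide": [0, 0.004, 0], "dr": [0, 0, 0], "fingers": 0.025}, {"slide": [0, 0.006, 0], "dr": [0, 0, 0], "fingers": 0.025}, {"slide": [0, 0.0067, 0], "dr": [0, 0, 0], "fingers": 0.025}, {"slide": [0, 0.0067, 0], "dr": [0, 0, 0], "fingers": 0.025}])

```text
t: 4.12
eef_pos: [532.7, -176.3, 46.0]
tcp_rot: [-1.571, 0.0, -1.447]
ft_force: [-0.1, 0.1, 0.3]
opening: 0.263
```

```bash
cat >> h.py <<'E'
def snap(tag,x,y,w,h,k,al=2,be=-20,cam="scene"):
    im=optics.read_camera(cam)[:,:,::-1].copy(); cv2.imwrite(f"pics/{cam}_{tag}.png",im)
    im=cv2.resize(im[y:y+h,x:x+w],None,fx=k,fy=k,interpolation=cv2.INTER_CUBIC); cv2.imwrite(f"pics/z_{tag}.png",cv2.convertScaleAbs(im,alpha=al,beta=be))
E
python3 - <<'E'
from h import *
snap("a6",130,210,80,60,10)
delta([533,-174,59],[-np.pi/2,0,0.13-np.pi/2])
E
```

```text
t 4.17 pos [ 532.72 -176.38   46.12] rpy [-1.571  -0.     -1.4468] op 0.263 f [ 0.1 -0.  -0.1] q [-0.44  0.58  1.85 -0.    0.71 -0.56]
slide [-0.0023 -0.0129  0.0006] dr [ 0.0002 -0.006   0.    ]
```

View pics/z_a6.png

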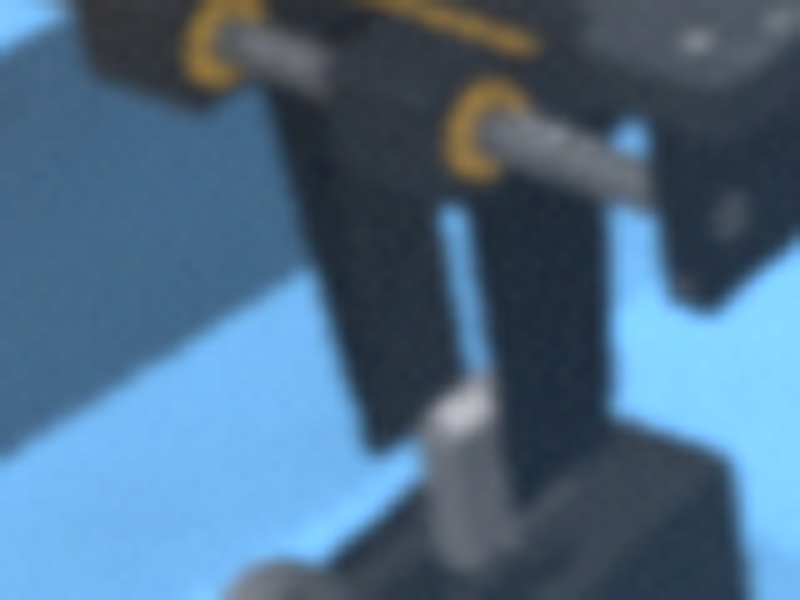

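```bash
python3 - <<'E'
from h import *
from scipy.optimize import least_squares
s=env.state(); R=Ro.from_euler("xyz",s["tcp_rot"]); g=s["opening"]*95.1/2
P=[(375,452),(520,512),(610,432)]
obs=np.array([[(p[0]+.5)/10-.5+130,(p[1]+.5)/10-.5+210] for p in P])+[.5,-1.3]
L=[(10,0,-g),(10,0,g+4.3),(-10,0,g+4.3)]
f=lambda v:np.concatenate([proj("scene",s["eef_pos"]+v+R.apply(l))[0] for l in L])-obs.ravel()
for ff,x0 in((lambda v:f([0,0,v[0]]),[20]),(lambda v:f([0,v[0],v[1]]),[0,20]),(f,[0,0,20])):
    r=least_squares(ff,x0); print(r.x,np.round(r.fun,2))
P=[(430,430),(425,425),(490,375)]
# key bow corners predicted, crop px
k=Ro.from_euler("z",.125)
print([np.round(10*(proj("scene",[533.5,-175.5,56]+k.apply(l))[0]-[.5,-1.3]-[130,210])) .tolist() for l in((-4.5,-14,30),(4.5,-14,30),(4.5,14,30),(4.5,-14,0),(4.5,14,0))])
E
```

```text
[30.51090615] [ 1.06 -0.12  0.46 -0.62 -0.66  0.57]
[-0.62421476 30.8145246 ] [ 0.74 -0.07  0.15 -0.56 -0.96  0.62]
[ 36.40522539 -28.27266346  66.19909249] [-0.21 -0.18  0.34 -0.22 -0.14  0.4 ]
[[402.0, 429.0], [445.0, 445.0], [556.0, 352.0], [469.0, 588.0], [578.0, 493.0]]
```

>>> drive_tool(steps=[{"slide": [0, 0.003, 0], "dr": [0, 0, 0], "fingers": 0.025}, {"slide": [0, 0.006, 0], "dr": [0, 0, 0], "fingers": 0.025}, {"slide": [0, 0.009, 0], "dr": [0, 0, 0], "fingers": 0.025}, {"slide": [0, 0.012, 0], "dr": [0, 0, 0], "fingers": 0.025}, {"slide": [0, 0.012, 0], "dr": [0, 0, 0], "fingers": 0.025}])

```text
t: 4.58
eef_pos: [532.5, -176.2, 33.5]
tcp_rot: [-1.572, 0.0, -1.447]
ft_force: [-0.9, 0.3, -0.2]
opening: 0.264
```

```bash
python3 - <<'E'
from h import *
snap("a7",130,210,80,60,10)
delta([533,-174,59],[-np.pi/2,0,0.13-np.pi/2])
E
```

```text
t 4.63 pos [ 532.57 -176.28   33.8 ] rpy [-1.5714e+00  3.0000e-04 -1.4468e+00] op 0.263 f [-0.6 -1.   0.8] q [-0.44  0.6   1.86 -0.    0.68 -0.56]
slide [-0.0022 -0.0252  0.0007] dr [ 0.0006 -0.006  -0.0003]
```

View pics/z_a7.png

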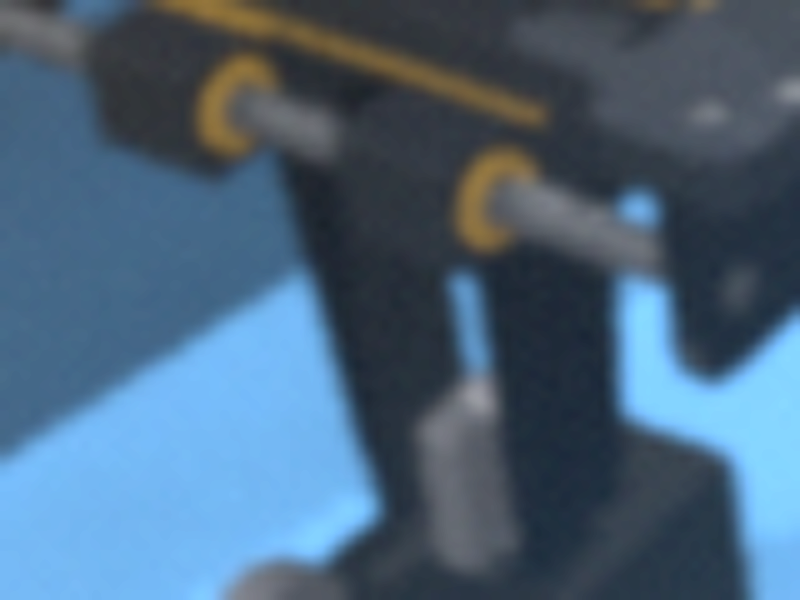

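>>> drive_tool(steps=[{"slide": [0, 0.0015, 0], "dr": [0, 0, 0], "fingers": 0.025}, {"slide": [0, 0.003, 0], "dr": [0, 0, 0], "fingers": 0.025}, {"slide": [0, 0.003, 0], "dr": [0, 0, 0], "fingers": 0.012}, {"slide": [0, 0.003, 0], "dr": [0, 0, 0], "fingers": 0.005}, {"slide": [0, 0.003, 0], "dr": [0, 0, 0], "fingers": 0.0}])

```text
t: 5.05
eef_pos: [532.8, -176.4, 31.3]
tcp_rot: [-1.571, -0.0, -1.447]
ft_force: [0.7, 0.2, 0.0]
opening: 0.108
```

>>> drive_tool(steps=[{"slide": [0, 0, 0], "dr": [0, 0, 0], "fingers": 0.0}, {"slide": [0, 0, 0], "dr": [0, 0, 0], "fingers": 0.0}, {"slide": [0, 0, 0], "dr": [0, 0, 0], "fingers": 0.0}, {"slide": [0, 0, 0], "dr": [0, 0, 0], "fingers": 0.0}])

```text
t: 5.38
eef_pos: [532.8, -176.4, 31.3]
tcp_rot: [-1.571, -0.0, -1.447]
ft_force: [0.2, -0.4, 0.2]
opening: 0.091
```

```bash
python3 - <<'E'
from h import *
snap("a8",130,210,80,60,10)
delta([533,-174,59],[-np.pi/2,0,0.13-np.pi/2])
E
```

```text
t 5.43 pos [ 532.8  -176.37   31.31] rpy [-1.5707e+00 -1.0000e-04 -1.4468e+00] op 0.092 f [-0.3  0.8  0.8] q [-0.44  0.61  1.86 -0.    0.68 -0.56]
slide [-0.0023 -0.0277  0.0005] dr [-0.0001 -0.006   0.0001]
```

View pics/z_a8.png

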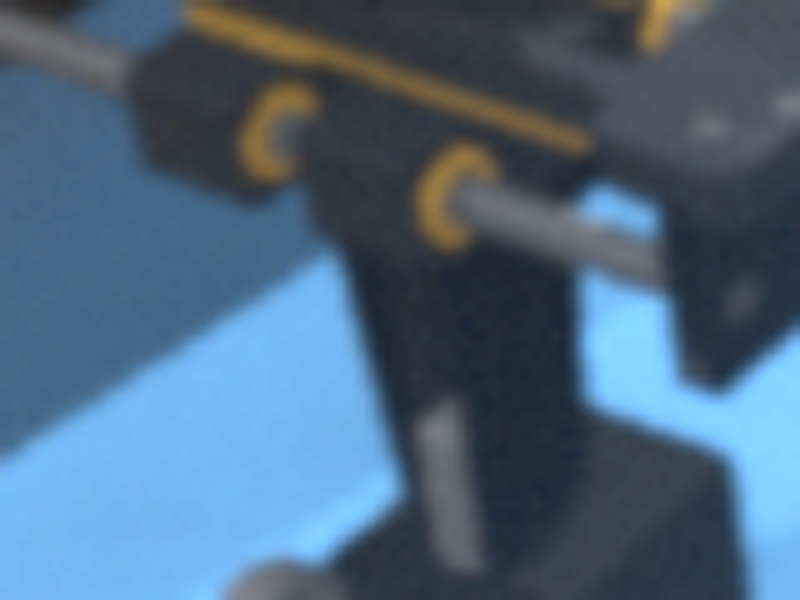

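>>> drive_tool(steps=[{"slide": [0, -0.01, 0], "dr": [0, 0, 0], "fingers": 0.0}, {"slide": [0, -0.025, 0], "dr": [0, 0, 0], "fingers": 0.0}, {"slide": [0, -0.045, 0], "dr": [0, 0, 0], "fingers": 0.0}, {"slide": [0, -0.07, 0], "dr": [0, 0, 0], "fingers": 0.0}, {"slide": [0, -0.09, 0], "dr": [0, 0, 0], "fingers": 0.0}])

```text
t: 5.85
eef_pos: [532.8, -176.3, 123.4]
tcp_rot: [-1.57, -0.0, -1.447]
ft_force: [0.3, 0.2, 0.4]
opening: 0.09
```

>>> drive_tool(steps=[{"slide": [0, 0, 0], "dr": [0, 0, 0], "fingers": 0.0}, {"slide": [0, 0, 0], "dr": [0, 0, 0], "fingers": 0.0}])

```text
t: 6.02
eef_pos: [533.1, -176.5, 122.6]
tcp_rot: [-1.569, -0.001, -1.447]
ft_force: [0.3, -0.5, -0.5]
opening: 0.097
```

```bash
python3 - <<'E'
from h import *
snap("a9",130,170,80,60,10)
delta([526.5,187,121],[-np.pi/2,0,0.025-np.pi/2])
E
```

```text
t 6.07 pos [ 532.59 -176.26  121.45] rpy [-1.5705e+00 -3.0000e-04 -1.4467e+00] op 0.095 f [-0.6 -0.4 -0.7] q [-0.44  0.48  1.79 -0.    0.87 -0.56]
slide [-3.612e-01  3.000e-04  3.890e-02] dr [-0.0004  0.0991  0.0003]
```

View pics/z_a9.png

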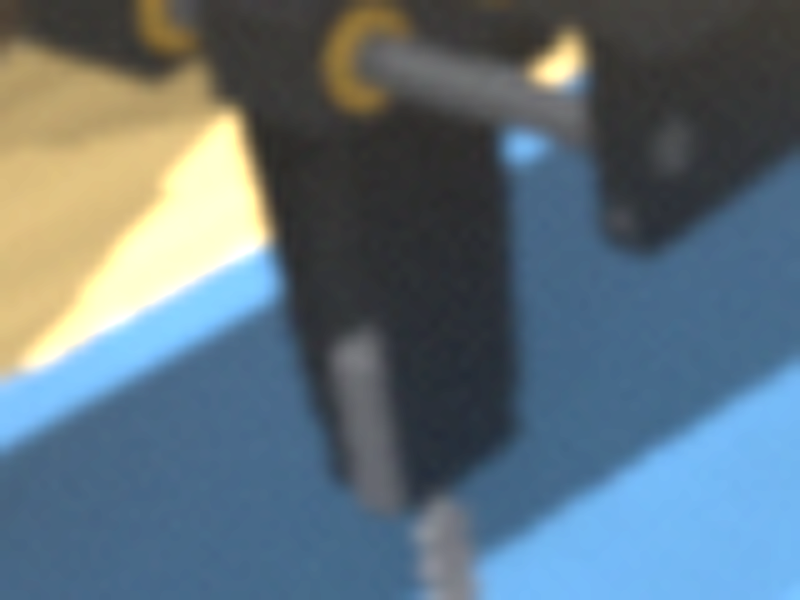

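>>> drive_tool(steps=[{"slide": [-0.361, 0, 0.039], "dr": [0, 0.099, 0], "fingers": 0.0}, {"slide": [-0.361, 0, 0.039], "dr": [0, 0.099, 0], "fingers": 0.0}, {"slide": [-0.361, 0, 0.039], "dr": [0, 0.099, 0], "fingers": 0.0}, {"slide": [-0.361, 0, 0.039], "dr": [0, 0.099, 0], "fingers": 0.0}, {"slide": [-0.361, 0, 0.039], "dr": [0, 0.099, 0], "fingers": 0.0}])

```text
t: 6.48
eef_pos: [528.3, 33.7, 120.1]
tcp_rot: [-1.573, 0.0, -1.546]
ft_force: [1.3, -0.0, -0.9]
opening: 0.094
```

```bash
python3 - <<'E'
from h import *
delta([526.5,187,121],[-np.pi/2,0,0.025-np.pi/2])
E
```

```text
t 6.48 pos [528.33  33.71 120.13] rpy [-1.5729e+00  1.0000e-04 -1.5464e+00] op 0.094 f [ 1.3 -0.  -0.9] q [-0.06  0.44  1.87 -0.    0.84 -0.09]
slide [-0.1533 -0.0009  0.0019] dr [ 0.0021 -0.0006 -0.0001]
```

>>> drive_tool(steps=[{"slide": [-0.04, 0, 0.002], "dr": [0, 0, 0], "fingers": 0.0}, {"slide": [-0.08, 0, 0.002], "dr": [0, 0, 0], "fingers": 0.0}, {"slide": [-0.12, 0, 0.002], "dr": [0, 0, 0], "fingers": 0.0}, {"slide": [-0.15, 0, 0.002], "dr": [0, 0, 0], "fingers": 0.0}, {"slide": [-0.15, 0, 0.002], "dr": [0, 0, 0], "fingers": 0.0}])

```text
t: 6.9
eef_pos: [526.5, 186.4, 120.0]
tcp_rot: [-1.572, 0.0, -1.542]
ft_force: [-0.6, 0.1, -0.3]
opening: 0.09
```

>>> drive_tool(steps=[{"slide": [0, 0, 0], "dr": [0, 0, 0], "fingers": 0.0}, {"slide": [0, 0, 0], "dr": [0, 0, 0], "fingers": 0.0}])

```text
t: 7.07
eef_pos: [527.0, 181.6, 120.3]
tcp_rot: [-1.573, -0.001, -1.545]
ft_force: [0.2, -0.2, -0.7]
opening: 0.092
```

```bash
python3 - <<'E'
from h import *
snap("b1",255,90,100,75,8,1.6,-10)
delta([526.5,187,121],[-np.pi/2,0,0.025-np.pi/2])
im=optics.read_camera("top")[:,:,::-1]; cv2.imwrite("pics/top_b1.png",im); crop("pics/top_b1.png","pics/z_b1t.png",170,190,90,75,8)
E
```

```text
t 7.12 pos [527.31 181.06 120.54] rpy [-1.5721e+00 -5.0000e-04 -1.5464e+00] op 0.092 f [ 0.5  0.4 -0.7] q [ 0.21  0.47  1.8  -0.    0.87  0.19]
slide [-0.006  -0.0005 -0.0007] dr [ 0.0013 -0.0006  0.0005]
```

View pics/z_b1.png

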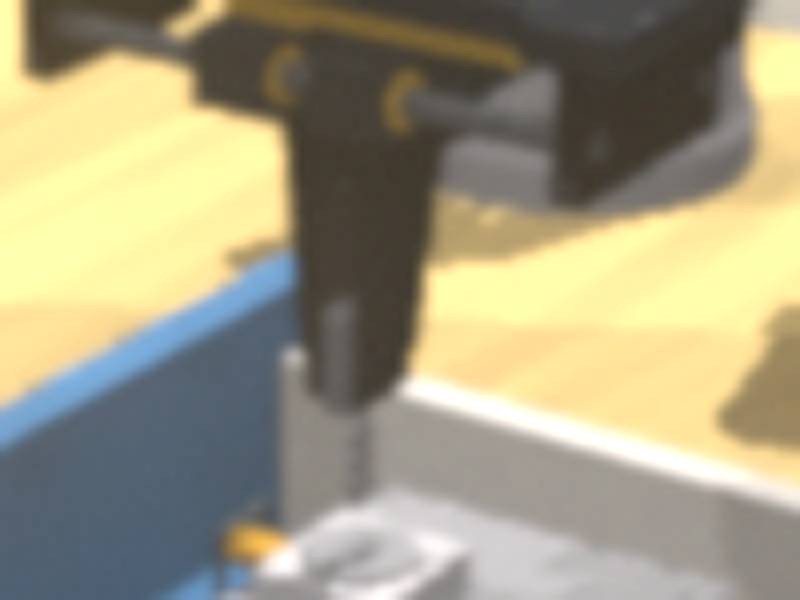

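View pics/z_b1t.png

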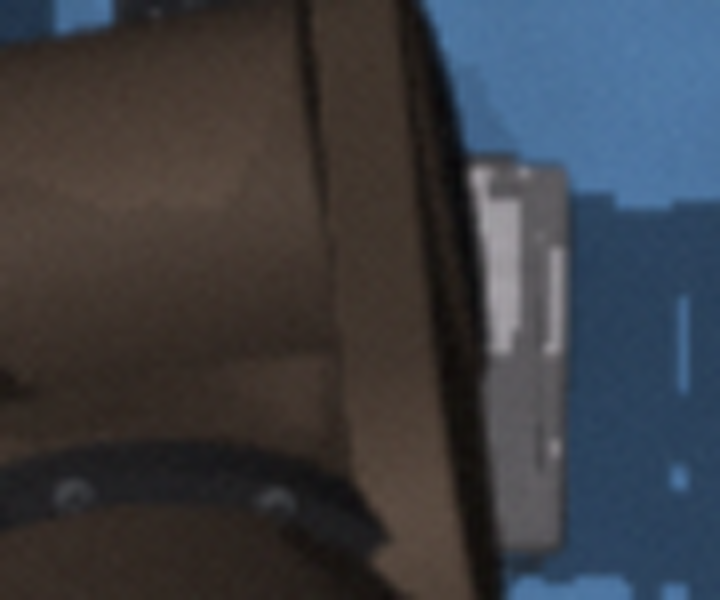

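>>> drive_tool(steps=[{"slide": [-0.006, 0, -0.0007], "dr": [0, 0, 0], "fingers": 0.0}, {"slide": [-0.006, 0.004, -0.0007], "dr": [0, 0, 0], "fingers": 0.0}, {"slide": [-0.006, 0.01, -0.0007], "dr": [0, 0, 0], "fingers": 0.0}, {"slide": [-0.006, 0.01, -0.0007], "dr": [0, 0, 0], "fingers": 0.0}, {"slide": [-0.006, 0.01, -0.0007], "dr": [0, 0, 0], "fingers": 0.0}])

```text
t: 7.58
eef_pos: [526.5, 187.6, 110.6]
tcp_rot: [-1.572, -0.0, -1.546]
ft_force: [-0.1, 0.1, 0.0]
opening: 0.093
```

```bash
python3 - <<'E'
from h import *
snap("b2",270,115,66,50,12,1.6,-10)
delta([526.5,187,121],[-np.pi/2,0,0.025-np.pi/2])
s=env.state()["eef_pos"]
for dz in (24.7,24.7-8,24.7-28.6): print(dz,proj("scene",s+[0,0,dz])-[.5,-1.3])
print(proj("scene",[526.5,187.3,100])-[.5,-1.3],proj("scene",[527,187.9,100])-[.5,-1.3])
E
```

```text
t 7.63 pos [526.66 187.72 110.95] rpy [-1.5713e+00 -2.0000e-04 -1.5461e+00] op 0.094 f [-0.4  1.3 -0.6] q [ 0.22  0.49  1.8  -0.    0.85  0.2 ]
slide [ 0.0007 -0.01   -0.0002] dr [ 0.0005 -0.0003  0.0002]
24.7 [[300.33273295 143.4281911 ]]
16.7 [[300.28113595 146.85925946]]
-3.900000000000002 [[300.15035434 155.55590027]]
[[299.9362236  158.54186334]] [[300.28341617 158.50018091]]
```

View pics/z_b2.png

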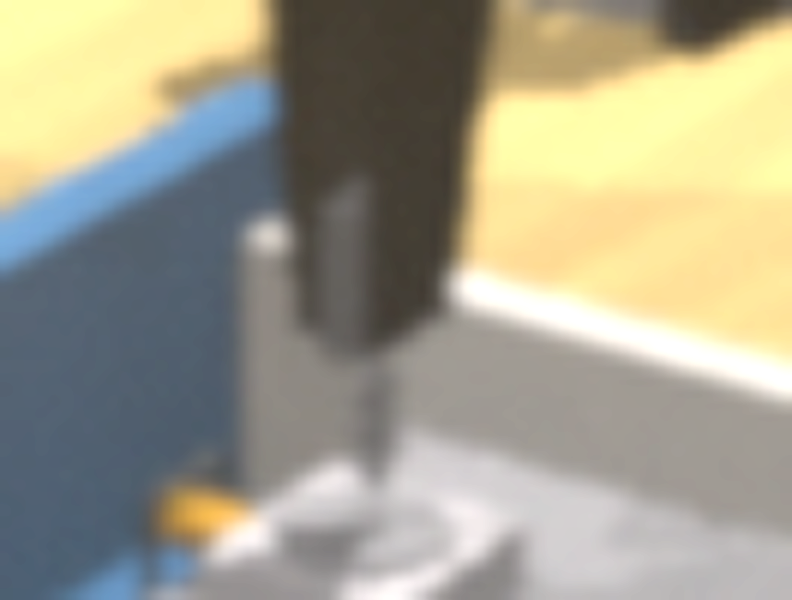

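```bash
python3 - <<'E'
from h import *
a=cv2.imread("pics/scene0.png")[145:170,285:320]; b=cv2.imread("pics/scene_b2.png")[140:165,285:320]
f=lambda i,al,be:cv2.convertScaleAbs(cv2.resize(i,None,fx=22,fy=22,interpolation=cv2.INTER_CUBIC),alpha=al,beta=be)
cv2.imwrite("pics/k1.png",f(a,2.2,-100)); cv2.imwrite("pics/k2.png",f(b,2,-60))
E
```

```text
(no output)
```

View pics/k1.png

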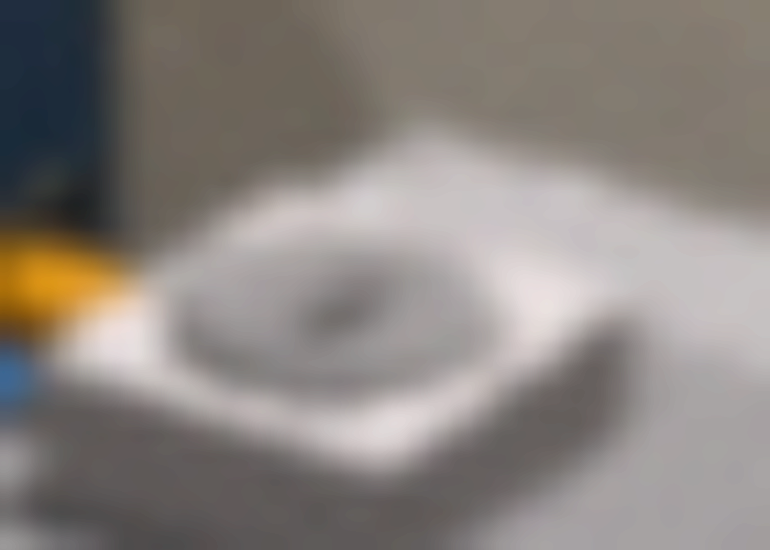

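View pics/k2.png

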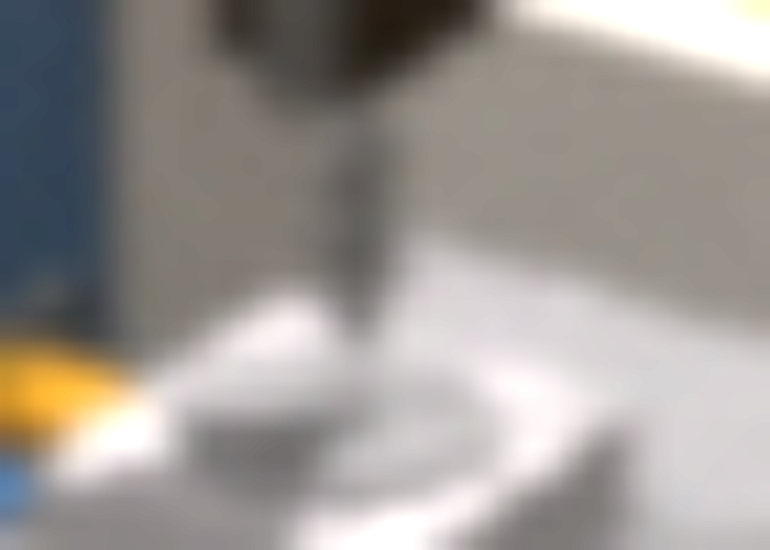

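>>> drive_tool(steps=[{"slide": [0.0007, 0, -0.0013], "dr": [0, 0, 0], "fingers": 0.0}, {"slide": [0.0007, 0.003, -0.0013], "dr": [0, 0, 0], "fingers": 0.0}, {"slide": [0.0007, 0.006, -0.0013], "dr": [0, 0, 0], "fingers": 0.0}, {"slide": [0.0007, 0.007, -0.0013], "dr": [0, 0, 0], "fingers": 0.0}, {"slide": [0.0007, 0.008, -0.0013], "dr": [0, 0, 0], "fingers": 0.0}])

```text
t: 8.05
eef_pos: [525.4, 187.2, 102.9]
tcp_rot: [-1.571, -0.0, -1.546]
ft_force: [-0.3, -0.0, -0.5]
opening: 0.094
```

>>> drive_tool(steps=[{"slide": [0, 0.001, 0], "dr": [0, 0, 0], "fingers": 0.0}, {"slide": [0, 0.002, 0], "dr": [0, 0, 0], "fingers": 0.0}])

```text
t: 8.22
eef_pos: [525.5, 187.2, 101.1]
tcp_rot: [-1.571, -0.0, -1.546]
ft_force: [0.5, 0.5, -1.4]
opening: 0.093
```

>>> drive_tool(steps=[{"slide": [0, 0.001, 0], "dr": [0, 0, 0], "fingers": 0.0}, {"slide": [0, 0.002, 0], "dr": [0, 0, 0], "fingers": 0.0}])

```text
t: 8.38
eef_pos: [525.6, 187.2, 99.2]
tcp_rot: [-1.57, -0.0, -1.546]
ft_force: [0.7, 0.6, 0.6]
opening: 0.092
```

>>> drive_tool(steps=[{"slide": [0, 0.001, 0], "dr": [0, 0, 0], "fingers": 0.0}, {"slide": [0, 0.002, 0], "dr": [0, 0, 0], "fingers": 0.0}, {"slide": [0, 0.002, 0], "dr": [0, 0, 0], "fingers": 0.0}])

```text
t: 8.63
eef_pos: [525.7, 186.9, 97.3]
tcp_rot: [-1.57, -0.001, -1.546]
ft_force: [1.2, -3.1, 1.8]
opening: 0.092
```

```bash
python3 - <<'E'
from h import *
snap("b3",275,130,50,38,16,1.6,-10)
delta([526.5,187,121],[-np.pi/2,0,0.025-np.pi/2])
s=env.state(); print(s["ft_force"],s["moment"])
E
```

```text
t 8.68 pos [525.64 186.93  97.29] rpy [-1.5704e+00 -5.0000e-04 -1.5457e+00] op 0.094 f [ 1.4 -4.1  2.2] q [ 0.22  0.51  1.82 -0.    0.82  0.2 ]
slide [-0.     -0.0237  0.0009] dr [-0.0004  0.0001  0.0005]
[ 1.38906093 -4.0877064   2.22378824] [-0.73274114 -0.34970566 -0.05274075]
```

View pics/z_b3.png

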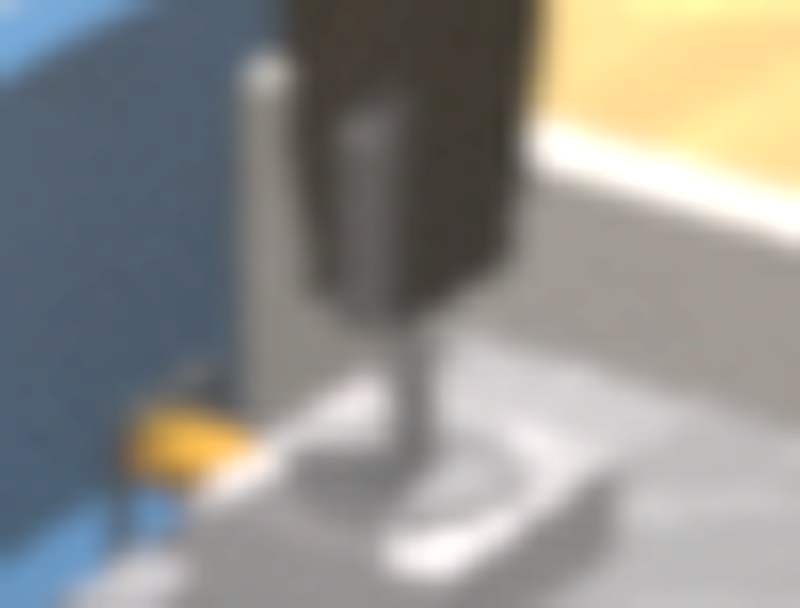

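>>> drive_tool(steps=[{"slide": [0.0012, 0, 0.0003], "dr": [0, 0, 0], "fingers": 0.0}, {"slide": [0.0012, 0.001, 0.0003], "dr": [0, 0, 0], "fingers": 0.0}, {"slide": [0.0012, 0.002, 0.0003], "dr": [0, 0, 0], "fingers": 0.0}])

```text
t: 8.93
eef_pos: [525.8, 185.9, 95.2]
tcp_rot: [-1.571, -0.0, -1.546]
ft_force: [0.6, -2.5, 3.9]
opening: 0.089
```

```bash
python3 - <<'E'
from h import *
s=env.state(); print(s["ft_force"],s["moment"],s["eef_pos"],s["tcp_rot"])
E
```

```text
[ 0.60325729 -2.51998681  3.94484439] [-0.49348174 -0.13541231  0.00655118] [525.78277506 185.90482984  95.22624535] [-1.57076642e+00 -1.95576888e-04 -1.54580492e+00]
```

>>> drive_tool(steps=[{"slide": [0.0008, 0, 0.0001], "dr": [0, 0, 0], "fingers": 0.0}, {"slide": [0.0008, 0.001, 0.0001], "dr": [0, 0, 0], "fingers": 0.0}, {"slide": [0.0008, 0.002, 0.0001], "dr": [0, 0, 0], "fingers": 0.0}])

```text
t: 9.18
eef_pos: [525.8, 185.3, 93.0]
tcp_rot: [-1.571, 0.0, -1.546]
ft_force: [0.4, -0.3, -0.3]
opening: 0.09
```

>>> drive_tool(steps=[{"slide": [0, 0.001, 0], "dr": [0, 0, 0], "fingers": 0.0}, {"slide": [0, 0.002, 0], "dr": [0, 0, 0], "fingers": 0.0}, {"slide": [0, 0.003, 0], "dr": [0, 0, 0], "fingers": 0.0}, {"slide": [0, 0.004, 0], "dr": [0, 0, 0], "fingers": 0.0}])

```text
t: 9.52
eef_pos: [525.9, 185.2, 89.1]
tcp_rot: [-1.571, -0.0, -1.546]
ft_force: [-0.3, -0.3, 0.4]
opening: 0.095
```

Now rocking while descending.

>>> drive_tool(steps=[{"slide": [0, 0.001, 0], "dr": [0, 0.06, 0], "fingers": 0.0}, {"slide": [0, 0.002, 0], "dr": [0, -0.06, 0], "fingers": 0.0}, {"slide": [0, 0.003, 0], "dr": [0, 0.06, 0], "fingers": 0.0}, {"slide": [0, 0.004, 0], "dr": [0, -0.06, 0], "fingers": 0.0}, {"slide": [0, 0.004, 0], "dr": [0, 0, 0], "fingers": 0.0}])

```text
t: 9.93
eef_pos: [525.9, 184.8, 85.2]
tcp_rot: [-1.571, -0.001, -1.536]
ft_force: [-1.6, -1.9, -1.9]
opening: 0.094
```

```bash
python3 - <<'E'
from h import *
s=env.state(); print(s["ft_force"],s["moment"],s["eef_pos"],s["tcp_rot"],s["t"])
E
```

```text
[-1.62495542 -1.9298774  -1.88898354] [-0.56762901  0.18589261  0.00466682] [525.93251763 184.84260808  85.18367775] [-1.57084525e+00 -5.92827773e-04 -1.53560166e+00] 9.9333
```

>>> drive_tool(steps=[{"slide": [0.0003, 0.001, 0], "dr": [0, 0.06, 0], "fingers": 0.0}, {"slide": [0.0003, 0.002, 0], "dr": [0, -0.06, 0], "fingers": 0.0}, {"slide": [0.0003, 0.003, 0], "dr": [0, 0.06, 0], "fingers": 0.0}, {"slide": [0.0003, 0.004, 0], "dr": [0, -0.06, 0], "fingers": 0.0}, {"slide": [0.0003, 0.0045, 0], "dr": [0, 0, 0], "fingers": 0.0}])

```text
t: 10.35
eef_pos: [526.1, 184.6, 80.8]
tcp_rot: [-1.57, -0.001, -1.535]
ft_force: [-1.3, -3.5, 4.4]
opening: 0.096
```

```bash
python3 - <<'E'
from h import *
s=env.state(); print(s["ft_force"],s["moment"],s["eef_pos"],s["tcp_rot"],s["t"])
snap("b4",275,130,50,38,16,1.6,-10)
E
```

```text
[-1.3028843  -3.5023393   4.37749069] [-0.85181627  0.02203596  0.00327826] [526.09703414 184.56245862  80.81353011] [-1.57046162e+00 -6.50707741e-04 -1.53541451e+00] 10.35
```

View pics/z_b4.png

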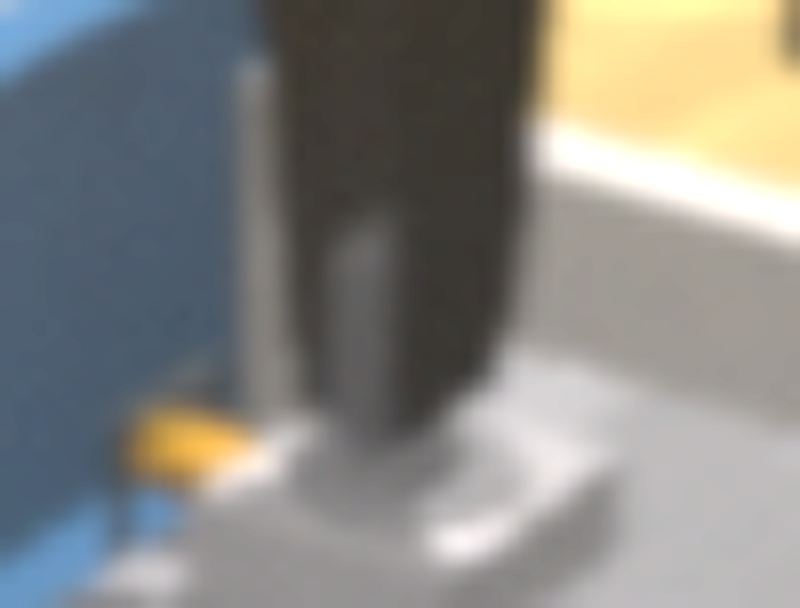

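>>> drive_tool(steps=[{"slide": [0.001, 0.001, -0.0002], "dr": [0, 0.07, 0], "fingers": 0.0}, {"slide": [0.001, 0.002, -0.0002], "dr": [0, -0.05, 0], "fingers": 0.0}, {"slide": [0.001, 0.003, -0.0002], "dr": [0, 0.07, 0], "fingers": 0.0}, {"slide": [0.001, 0.0035, -0.0002], "dr": [0, -0.05, 0], "fingers": 0.0}, {"slide": [0.001, 0.004, -0.0002], "dr": [0, 0.03, 0], "fingers": 0.0}])

```text
t: 10.82
eef_pos: [525.8, 184.1, 76.6]
tcp_rot: [-1.571, 0.0, -1.563]
ft_force: [-0.4, -0.1, -0.7]
opening: 0.094
```

```bash
python3 - <<'E'
from h import *
s=env.state(); print(s["ft_force"],s["moment"],s["eef_pos"],s["tcp_rot"],s["t"])
E
```

```text
[-0.41374571 -0.08118536 -0.67651362] [ 0.05266629 -0.17877777  0.00731485] [525.81045126 184.05131216  76.59190703] [-1.57056098e+00  1.47528126e-04 -1.56257437e+00] 10.8167
```

>>> drive_tool(steps=[{"slide": [0, 0.0007, 0], "dr": [0, -0.08, 0], "fingers": 0.0}, {"slide": [0, 0.0014, 0], "dr": [0, 0.04, 0], "fingers": 0.0}, {"slide": [0, 0.002, 0], "dr": [0, -0.08, 0], "fingers": 0.0}, {"slide": [0, 0.0025, 0], "dr": [0, -0.02, 0], "fingers": 0.0}])

```text
t: 11.15
eef_pos: [526.4, 184.2, 75.2]
tcp_rot: [-1.569, 0.0, -1.546]
ft_force: [-1.9, -1.0, 16.4]
opening: 0.092
```

```bash
python3 - <<'E'
from h import *
s=env.state(); print(s["ft_force"],s["moment"],s["eef_pos"],s["tcp_rot"],s["t"])
snap("b5",275,130,50,38,16,1.6,-10)
E
```

```text
[-1.86131029 -0.99339817 16.37865689] [-0.08544383  0.32776953  0.06295224] [526.38821205 184.15151051  75.15932746] [-1.56895444e+00  3.80031561e-04 -1.54554631e+00] 11.15
```

View pics/z_b5.png

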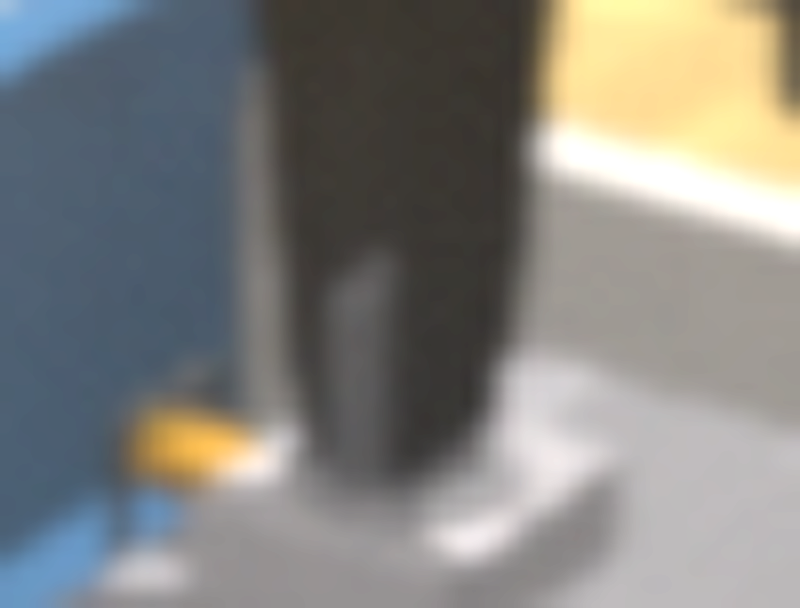

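>>> drive_tool(steps=[{"slide": [0, 0, 0], "dr": [0, 0.06, 0], "fingers": 0.0}, {"slide": [0, 0, 0], "dr": [0, -0.06, 0], "fingers": 0.0}, {"slide": [0, 0, 0], "dr": [0, 0.06, 0], "fingers": 0.0}, {"slide": [0, 0, 0], "dr": [0, -0.06, 0], "fingers": 0.0}, {"slide": [0, 0, 0], "dr": [0, 0, 0], "fingers": 0.0}])

```text
t: 11.62
eef_pos: [526.6, 184.2, 75.2]
tcp_rot: [-1.568, 0.001, -1.546]
ft_force: [0.1, -0.4, 9.4]
opening: 0.092
```

>>> drive_tool(steps=[{"slide": [0, 0, 0], "dr": [0, 0, 0], "fingers": 0.0}])

```text
t: 11.7
eef_pos: [526.6, 184.2, 75.2]
tcp_rot: [-1.568, 0.001, -1.558]
ft_force: [-0.5, 1.0, 9.5]
opening: 0.093
```

```bash
python3 - <<'E'
from h import *
s=env.state(); print(s["ft_force"],s["moment"],s["eef_pos"],s["tcp_rot"],s["t"])
E
```

```text
[-0.47155712  1.04736802  9.54645577] [ 0.00517242 -0.07080671  0.05917796] [526.61207879 184.2179492   75.21735898] [-1.56829827e+00  5.69410409e-04 -1.55816453e+00] 11.7
```

>>> drive_tool(steps=[{"slide": [0, 0.0006, 0], "dr": [0, 0.06, 0], "fingers": 0.0}, {"slide": [0, 0.0006, 0], "dr": [0, -0.06, 0], "fingers": 0.0}, {"slide": [0, 0.0006, 0], "dr": [0, 0.06, 0], "fingers": 0.0}, {"slide": [0, 0.0006, 0], "dr": [0, -0.06, 0], "fingers": 0.0}, {"slide": [0, 0.0006, 0], "dr": [0, 0, 0], "fingers": 0.0}])

```text
t: 12.12
eef_pos: [526.8, 184.3, 75.2]
tcp_rot: [-1.568, 0.001, -1.546]
ft_force: [-1.2, -0.1, 14.8]
opening: 0.094
```

```bash
python3 - <<'E'
from h import *
s=env.state(); print(s["ft_force"],s["moment"],s["eef_pos"],s["tcp_rot"],s["t"])
E
```

```text
[-1.23031686 -0.12902138 14.84974312] [-0.06014983  0.07086771  0.10562632] [526.75534006 184.28639216  75.17013787] [-1.56763104e+00  6.72470839e-04 -1.54576508e+00] 12.1167
```

>>> drive_tool(steps=[{"slide": [0, -0.0005, 0], "dr": [0, 0.08, 0], "fingers": 0.0}, {"slide": [0, -0.0005, 0], "dr": [0, 0.16, 0], "fingers": 0.0}, {"slide": [0, -0.0005, 0], "dr": [0, 0.24, 0], "fingers": 0.0}, {"slide": [0, -0.0005, 0], "dr": [0, 0.32, 0], "fingers": 0.0}, {"slide": [0, -0.0005, 0], "dr": [0, 0.4, 0], "fingers": 0.0}])

```text
t: 12.53
eef_pos: [526.1, 184.4, 75.2]
tcp_rot: [-1.57, 0.001, -1.96]
ft_force: [-3.0, 1.3, 12.1]
opening: 0.091
```

```bash
cat > st.py <<'E'
from h import *
s=env.state(); R=Ro.from_euler("xyz",s["tcp_rot"]); print(round(s["t"],2),"F",np.round(s["ft_force"],1),"Ftool",np.round(R.inv().apply(s["ft_force"]),1),"M",np.round(s["moment"],3),np.round(s["eef_pos"],2),np.round(s["tcp_rot"],3),"op",round(s["opening"],3),"q6",round(s["joints"][5],2))
E
python3 st.py
```

```text
12.53 F [-3.   1.3 12.1] Ftool [ -0.1 -12.1  -3.3] M [0.223 0.571 0.099] [526.1  184.35  75.22] [-1.57e+00  1.00e-03 -1.96e+00] op 0.091 q6 0.61
```

>>> drive_tool(steps=[{"slide": [0, 0, -0.0005], "dr": [0, 0.1, 0], "fingers": 0.0}, {"slide": [0, 0, -0.0005], "dr": [0, 0.2, 0], "fingers": 0.0}, {"slide": [0, 0, -0.0005], "dr": [0, 0.3, 0], "fingers": 0.0}, {"slide": [0, 0, -0.0005], "dr": [0, 0.4, 0], "fingers": 0.0}, {"slide": [0, 0, -0.0005], "dr": [0, 0.5, 0], "fingers": 0.0}])

```text
t: 12.95
eef_pos: [525.8, 184.6, 75.2]
tcp_rot: [-1.57, 0.002, -2.461]
ft_force: [-2.2, 1.2, 12.1]
opening: 0.093
```

```bash
python3 st.py; python3 - <<'E'
from h import *
snap("c1",265,120,60,45,13,1.6,-10)
E
```

```text
12.95 F [-2.2  1.2 12.1] Ftool [  0.9 -12.1  -2.3] M [0.261 0.448 0.115] [525.82 184.55  75.2 ] [-1.570e+00  2.000e-03 -2.461e+00] op 0.093 q6 1.11
```

View pics/z_c1.png

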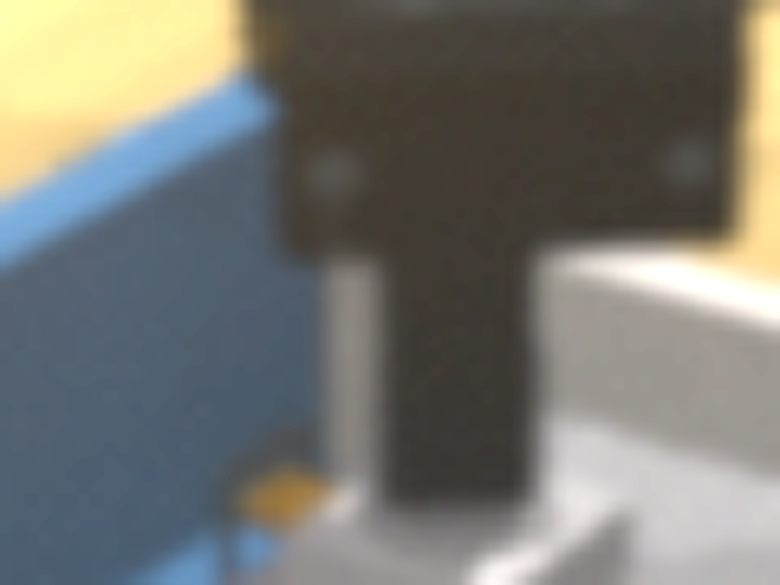

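>>> drive_tool(steps=[{"slide": [0.0003, 0, -0.0003], "dr": [0, 0.1, 0], "fingers": 0.0}, {"slide": [0.0003, 0, -0.0003], "dr": [0, 0.2, 0], "fingers": 0.0}, {"slide": [0.0003, 0, -0.0003], "dr": [0, 0.3, 0], "fingers": 0.0}, {"slide": [0.0003, 0, -0.0003], "dr": [0, 0.4, 0], "fingers": 0.0}, {"slide": [0.0003, 0, -0.0003], "dr": [0, 0.5, 0], "fingers": 0.0}])

```text
t: 13.42
eef_pos: [525.7, 184.8, 75.2]
tcp_rot: [-1.571, 0.003, -2.961]
ft_force: [-0.8, 3.1, 11.0]
opening: 0.093
```

```bash
python3 st.py
```

```text
13.42 F [-0.8  3.1 11. ] Ftool [  0.2 -11.   -3.2] M [0.567 0.146 0.112] [525.66 184.79  75.22] [-1.571  0.003 -2.961] op 0.093 q6 1.61
```

>>> drive_tool(steps=[{"slide": [0, 0, -0.0004], "dr": [0, 0.08, 0], "fingers": 0.0}, {"slide": [0, 0, -0.0004], "dr": [0, 0.16, 0], "fingers": 0.0}, {"slide": [0, 0, -0.0004], "dr": [0, 0.24, 0], "fingers": 0.0}, {"slide": [0, 0, -0.0004], "dr": [0, 0.28, 0], "fingers": 0.0}])

```text
t: 13.75
eef_pos: [525.7, 185.0, 75.2]
tcp_rot: [-1.572, 0.003, 3.043]
ft_force: [-0.3, 1.7, 10.0]
opening: 0.095
```

```bash
python3 st.py
```

```text
13.75 F [-0.3  1.7 10. ] Ftool [  0.4 -10.   -1.7] M [0.263 0.164 0.136] [525.67 185.02  75.23] [-1.572e+00  3.000e-03  3.043e+00] op 0.095 q6 1.89
```

>>> drive_tool(steps=[{"slide": [0, 0, -0.0002], "dr": [0, 0.05, 0], "fingers": 0.0}, {"slide": [0, 0, -0.0002], "dr": [0, 0.1, 0], "fingers": 0.0}])

```text
t: 13.92
eef_pos: [525.7, 185.1, 75.2]
tcp_rot: [-1.572, 0.002, 2.945]
ft_force: [-0.2, 0.4, 10.0]
opening: 0.094
```

```bash
python3 st.py; python3 - <<'E'
from h import *
snap("c2",265,120,60,45,13,1.6,-10)
E
```

```text
13.92 F [-0.2  0.4 10. ] Ftool [  0.3 -10.   -0.3] M [0.148 0.121 0.1  ] [525.66 185.09  75.21] [-1.572e+00  2.000e-03  2.945e+00] op 0.094 q6 1.99
```

View pics/z_c2.png

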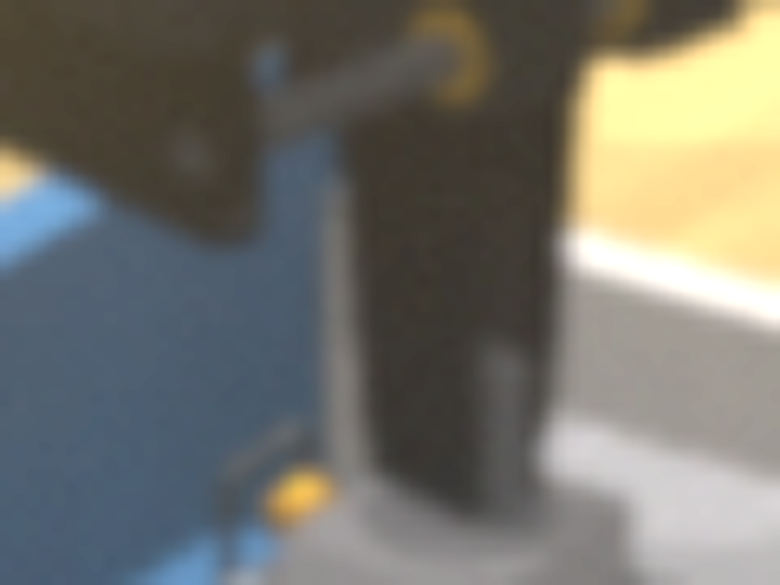

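>>> drive_tool(steps=[{"slide": [0, 0, 0], "dr": [0, 0.05, 0], "fingers": 0.0}, {"slide": [0, 0, 0], "dr": [0, 0.05, 0], "fingers": 0.0}, {"slide": [0, 0, 0], "dr": [0, 0.05, 0], "fingers": 0.0}])

```text
t: 14.22
eef_pos: [525.7, 185.1, 75.2]
tcp_rot: [-1.572, 0.002, 2.897]
ft_force: [-0.3, 0.2, 10.3]
opening: 0.094
```

```bash
python3 st.py
```

```text
14.22 F [-0.3  0.2 10.3] Ftool [  0.3 -10.3  -0.1] M [0.205 0.085 0.071] [525.73 185.12  75.22] [-1.572e+00  2.000e-03  2.897e+00] op 0.094 q6 2.04
```

>>> drive_tool(steps=[{"slide": [0, 0, 0], "dr": [0, 0.05, 0], "fingers": 0.0}, {"slide": [0, 0, 0], "dr": [0, 0.05, 0], "fingers": 0.0}, {"slide": [0, 0, 0], "dr": [0, 0.05, 0], "fingers": 0.0}])

```text
t: 14.47
eef_pos: [525.6, 185.1, 75.2]
tcp_rot: [-1.572, 0.002, 2.847]
ft_force: [-0.1, 0.8, 11.7]
opening: 0.094
```

```bash
python3 st.py; python3 - <<'E'
from h import *
snap("c3",265,120,60,45,13,1.6,-10)
E
```

```text
14.47 F [-0.1  0.8 11.7] Ftool [  0.3 -11.7  -0.7] M [0.249 0.296 0.076] [525.64 185.14  75.21] [-1.572e+00  2.000e-03  2.847e+00] op 0.094 q6 2.09
```

View pics/z_c3.png

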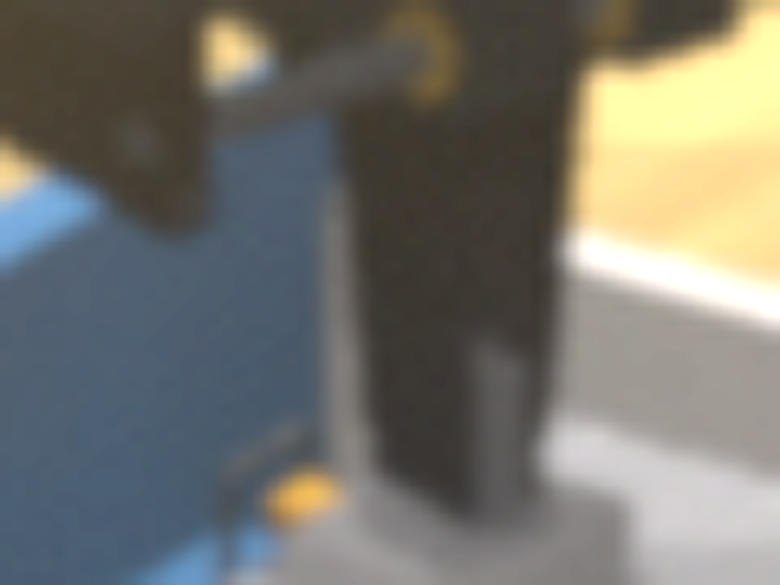

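```bash
python3 - <<'E'
from h import *
f=lambda n:cv2.resize(cv2.imread(f"pics/{n}.png")[145:170,275:300],None,fx=14,fy=14,interpolation=cv2.INTER_CUBIC)
cv2.imwrite("pics/l.png",cv2.convertScaleAbs(np.hstack([f("scene0"),f("scene_c3")]),alpha=1.8,beta=-20))
for n in ("scene0","scene_b5","scene_c1","scene_c2","scene_c3"):
    im=cv2.imread(f"pics/{n}.png").astype(int); w=np.clip(im[145:170,278:296,2]-im[145:170,278:296,0]-30,0,None).sum(0); print(n,w)
E
```

```text
scene0 [  0   0   0   0   0   0  50 121 155 153 117  63  17   0   0   0   0   0]
scene_b5 [  0   0   0   0   0  11  90 163 202 208 174 103  31   0   0   0   0   0]
scene_c1 [ 0  0  0  0  0  0  3 31 58 64 43 16  0  0  0  0  0  0]
scene_c2 [  0   0   0   0   0   0   0   0  61 141 156  86  12   0   0   0   0   0]
scene_c3 [  0   0   0   0   0   0   0   0  51 125 148 112  44   0   0   0   0   0]
```

View pics/l.png

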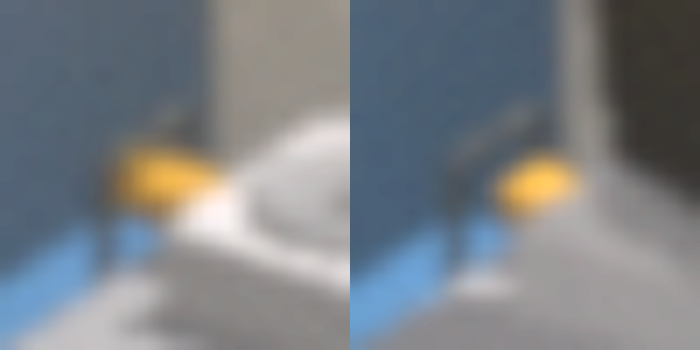

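>>> drive_tool(steps=[{"slide": [0, 0, 0], "dr": [0, 0.06, 0], "fingers": 0.0}, {"slide": [0, 0, 0], "dr": [0, 0.06, 0], "fingers": 0.0}, {"slide": [0, 0, 0], "dr": [0, 0.06, 0], "fingers": 0.0}])

```text
t: 14.77
eef_pos: [525.6, 185.2, 75.2]
tcp_rot: [-1.572, 0.002, 2.787]
ft_force: [-0.7, 1.1, 10.0]
opening: 0.092
```

```bash
python3 st.py; python3 - <<'E'
from h import *
snap("c4",265,120,60,45,13,1.6,-10)
im=cv2.imread("pics/scene_c4.png").astype(int); print(np.clip(im[145:170,278:296,2]-im[145:170,278:296,0]-30,0,None).sum(0))
E
python3 st.py
```

```text
14.77 F [-0.7  1.1 10. ] Ftool [  1.  -10.   -0.8] M [0.318 0.235 0.153] [525.57 185.17  75.2 ] [-1.572e+00  2.000e-03  2.787e+00] op 0.092 q6 2.15
[  0   0   0   0   0   0   0   0  48 124 149 108  41   0   0   0   0   0]
14.82 F [ 0.8  1.2 10.5] Ftool [ -0.4 -10.5  -1.4] M [0.265 0.249 0.049] [525.61 185.18  75.24] [-1.572e+00  2.000e-03  2.787e+00] op 0.093 q6 2.14
```

View pics/z_c4.png

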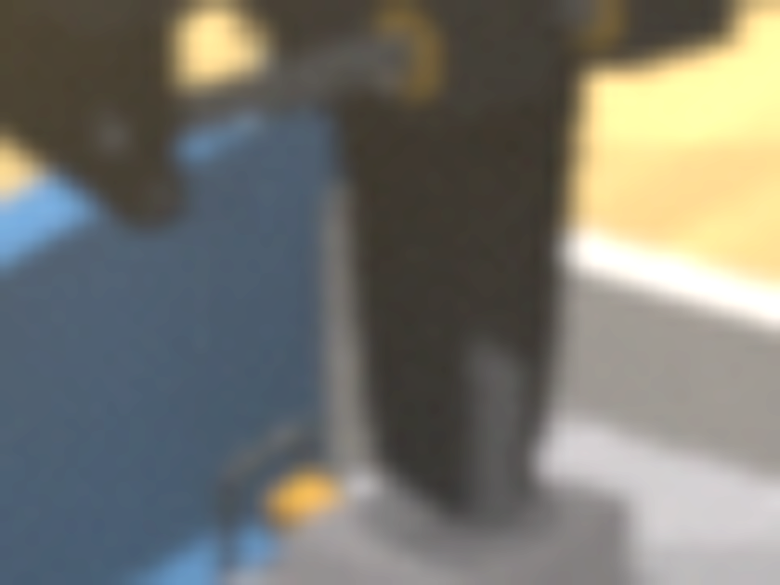

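View pics/scene_c4.png

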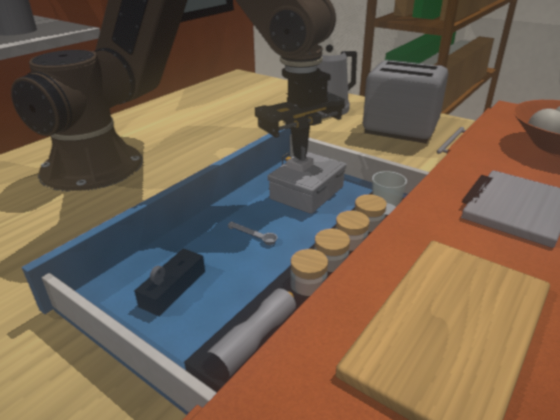

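The picture shows the round key still in the block at (157,272). The spoon, jars, mill and cup are where they were, and the gripper holds the key in the lock at (300,158). I'm handing the job in.

```bash
python3 -c "
from cell import env
env.job_done()"; python3 st.py
```

```text
the job is handed in; nothing more can be done
the job is handed in; nothing more can be done
```

I took the square-bowed key out of its slit, slid it into the lock, rocking it where the pins catch, and turned it clockwise to its stop. I handed the job in at about 14.8 s, still gripping the key and holding it turned.

**Last checks**
- **Key home:** the tool height stayed at 75.2 mm when I pushed and rocked further, and only the force rose. That height matches the depth I had predicted for fully home. At hand-in the lock was pushing back with about 10 N.
- **Turned to the stop:** the hand had turned about 1.95 rad, which is more than the plug's travel plus its play. The brass tongue did not move over the last 0.16 rad of turning.
- **Grip:** the opening read 0.093, about the bow's thickness.
- **Other objects:** the last picture shows the round-bowed key, spoon, jars, mill and cup where they started.

**What disagreed**
- **Tool height:** the pictures put the fingertips about 30 mm higher than the reported tool height. Going 3 mm below the block's nominal height without touching it supported the pictures, so I set heights from the pictures and from touch.
- **Latch travel:** measured in the picture it came to roughly 6 to 7 mm, coarser than I wanted and close to the 6.1 mm needed. I relied on the turn angle and the tongue no longer moving.
- **Torque:** the readings were noisy (0.05 to 0.15 N m) and did not clearly show the stop.

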